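# Pin the lid back on the roll box

## Robot

A 7-joint arm with a two-finger parallel gripper is mounted at the origin on the work surface. World frame = base frame: x ahead of the robot, y to its left, z up, the work surface at z = 0. Lengths are in mm, angles in rad, forces in N, time in s.
With the tool pointing down it reaches from about 400 to 875 mm from the base axis. Payload 4.4 kg.
Tool frame: the origin (TCP) lies at the very end of the fingers, on their centre line; the grasp point (between the pads) lies 19 mm behind it; z points along the fingers, x is the direction in which the jaws open and shut, and the axes are right-handed (so a half turn about z gives the same grasp; the last joint's range is limited). The gripper opens to 85 mm and grips with 20 to 120 N. Pads are 22 mm wide; open, the fingers measure 114 mm over their backs; the gripper's body (76 mm by 85 mm) begins 54 mm behind the grasp point. The pads swing forward as they close: fully open they stand 13 mm farther back than shut.
Start: joints at [1.132, 0.628, 0.038, 1.517, -0.027, 0.996, -0.02], TCP at [236.774, -605.356, 231.313] pointing down, gripper open.
Joint ranges: [-3.06, 3.06], [-0.37, 2.12], [-1.25, 1.32], [0.18, 2.47], [-1.1, 4.24], [0.23, 1.98], [-2.94, 2.94]. Speed limits (rad/s): [2.57, 2.57, 3.14, 3.14, 3.14, 3.14, 3.14].

## Interface

Orientations are given as [roll, pitch, yaw] about the fixed x, y, z axes, in that order (R = Rz(yaw) Ry(pitch) Rx(roll)).
In Python, from cell import ctrl gives the robot as it stands.
- The arm moves only by the shell command python3 -m creep 'ROWS'. ROWS is text: rows parted by semicolons, each of 7 numbers parted by spaces: the shift along the tool's x, y, z in units of 40 mm (1.0 is 40 mm), then the turn, a rotation vector about the tool's x, y, z in degrees, then the closure, from 0 (fully open) to 1 (shut). In form: x y z rx ry rz grip; .... A call has 1 to 10 rows; each row is the pose to reach, as a shift and turn from the pose commanded when the call began, along the tool's axes at that moment; what a row does not reach only later rows make up. A row lasts 1/12 s, in which the tool goes at most 41.7 mm and 7.16 degrees, less where a joint would pass 70% of its speed; a pose out of reach is approached as far as the arm can. A call with a gripper value outside its range is refused whole. The fingers move at their own pace and stop on an object; the grip force is fixed at half the most. Time passes only in rows, so rows that repeat a pose let the fingers close. It gives the time, the measured TCP pose, the force and the opening at its end, in the units of the state.
- ctrl.read_state(): the state, without advancing time (a new reading comes with each control period).
- ctrl.get_image(name): name is "scene" or "top"; returns a dict with "img" (400x640x3 uint8, red, green, blue), "vfov" (degrees; the focal length in pixels is half the picture's height over the tangent of half this angle, whatever the lens; pixels are square), "cx", "cy" (the principal point, pixels), "distortion" ([k1, k2, p1, p2, k3] as OpenCV has them; the pictures are not rectified), "T" (4x4, takes a point from camera to world coordinates). Camera axes: x right, y up, looking along -z (the intrinsics and any distortion apply to the point x, -y, -z); pixel columns grow to the right and rows downward; lengths in mm; the calibration is good to about 2 mm. A picture is of the moment at which its call begins. There is no depth.
- ctrl.finish_job(): hands the job in, once; it reports no verdict.
Trained networks look in the newest picture that a camera, given by its name, has taken for a name from the list of things; names that differ only in an ending like _2 or _b are one class to them, and where a whole thing is asked for, a point or a joint stands for the part that bears it (a point fixed in the world has none). Each returns a list of dicts, best first, with "score" (0 to 1); they miss things now and then, are a little off and sometimes report something else, mostly with a low value. They report only what shows in the picture. A call takes as long as a camera call. They do not tell look-alikes from the thing itself.
- ctrl.boxes_of(camera, thing): "rect" ([left, top, right, bottom] in pixels, round what is visible of it).
- ctrl.cut_out(camera, thing): "pixels" (400x640 bool, what is visible of it) and "rect" ([left, top, right, bottom] in pixels, round what is visible of it).
The state is a dict: "clock": time; "qpos": joint angles; "qd": joint speeds; "tau": joint torques, N m; "eef_pos": TCP position; "tool_rot": TCP orientation; "force": force on the tool from outside, world axes, zero at the start; "torque": the same for the moment, N m; "width": finger opening in mm.
Only numpy, scipy, OpenCV 4.12 (cv2) and the standard library are available. Lean on these libraries where they do the work, as an engineer would, in place of code of your own. Each camera call takes 0.05 s, during which the arm holds its last target.

## Task

The lid of the wooden box has come off its hinge: set it back squarely on the box so that its hinge knuckles mesh and line up with the box's, then take the steel hinge pin from its rest and slide it through all the knuckles from the hinge's open end until its handle sits fully home against the first knuckle. Ease the pin in without forcing it, leave the lid lying closed and let go; leave the other things on the bench where they are.

Things in the scene. Friction and masses are not known exactly. Their poses are not given: they have to be found in the camera images.
- box: Pale wooden box, open on top, fixed: 130 (x) x 140 (y) x 80 mm (z), walls 12 mm; origin at the centre of its underside, z up. Behind its +x wall a slotted steel hinge leaf carries three fixed knuckles in line along y, axis at z = 93 mm and, as the leaf was set by hand, somewhere in x = 79 to 91 mm. They span y = -72..-48, -23..+1, +26..+50 mm; the lid's two go in the 25 mm gaps.
- hinge_mouth (a point): Nominal centre of the hinge's open end (85, -72, 93 mm in the box frame, axes as the box's); the true axis lies up to 6 mm either way in x, y and z are true. The pin goes in here, along +y, from the outer face of the first knuckle; the far end is closed by a cap 122 mm in. All knuckles are tubes, outside diameter 24 mm, bore 12.4 mm.
- lid: Pale wooden lid, loose, about 0.3 kg: plate 140 (y) x 12 mm (z), x = -71..+63 mm from its origin, which lies on its underside; z up. Fitted: flat on the rim 80 mm above the box's origin, square, y = 0 in the box frame; slid to +x, its edge stops at the box's knuckles 4 mm past the place where the bores line up. Starts on the rim, 36 to 46 mm to the box's -x, up to 10 mm off in y, 0.12 rad askew.
- lid_knuckle (a point): Point on the axis of the lid's two steel knuckles, at x = 79, y = 0, z = 13 mm in the lid frame (axes as the lid's). They stick out of the lid's +x edge, each 20 mm long, spanning y = -45.5..-25.5 and +3.5..+23.5 mm: 2.5 mm play each way in the gaps between the box's knuckles.
- lid_grip (a point): Point in the middle of the lid's dark wooden bar grip, 34 mm above the lid's underside; axes as the lid's. The bar is 18 mm (x) by 80 mm (y) and stands 34 mm tall on the plate, its top 46 mm above the lid's underside; grip it across x.
- pin: Steel hinge pin, loose, about 0.09 kg, 152 mm long: round shank 10 mm across, 112 mm long, its last 6 mm tapering to 8 mm, and a round handle 20 mm across, 40 mm long. Origin on the axis at the shoulder between shank and handle; +y points to the tip (x and z may roll). Balance point about 30 mm from the shoulder towards the tip. Starts level in the pin rest, axis 40 mm above the bench.
- pin_tip (a point): Tip of the pin, on its axis, 112 mm from the shoulder.
- pin_end (a point): Flat end of the pin's handle, on its axis, 40 mm behind the shoulder. A few newtons push the pin along the bores; it may hang at a knuckle until eased sideways or up by 1 to 3 mm. Home, this point lies 40 mm outside the hinge mouth.
- pin_rest: Dark wooden rest, fixed: two slotted blocks 66 mm wide (x), 56 mm tall, joined by a 6 mm thick strip; origin at the centre of its underside, z up. The pin lies along its y, tip to +y, shoulder at y = -36. Blocks span y = -80..-37 (handle) and +47..+74 mm (tip); there the pin is sunk out of the fingers' reach, between them the shank is free.
- mug: Bystander, loose: terracotta mug, 76 mm across, 85 mm tall; origin at the centre of its underside.
- jar: Bystander, loose: glass jar with metal cap, 68 mm across, 100 mm tall; origin at the centre of its underside.
- mould: Bystander, loose: wooden mould block 70 x 150 x 30 mm with three brown rolls lying in it, about 37 mm tall; origin at the centre of its underside.
- knife: Bystander, loose: flat steel blade with round ends, 55 x 185 mm, with a wooden spine grip, 22 mm tall; origin at the centre of its underside.
- brush: Bystander, loose: hand brush lying flat; origin at the centre of its underside.
- tamper: Bystander, loose: turned wooden tamper, 56 mm across, 90 mm tall; origin at the centre of its underside.
Not all that is in view belongs to the job. Leave any orange or red look-alike of the lid alone.

How it is judged (in metres and radians):
On the way:
1. the lid lies flat on the box with its knuckles meshed, before the pin goes in (x of lid in the frame of box between -0.004 and 0.016 m and y of lid in the frame of box between -0.005 and 0.005 m and z of lid in the frame of box between 0.077 and 0.083 m and angle between the y axis of lid and the y axis of box, either way round below 0.05 rad and angle between lid's own z axis and vertical below 0.05 rad and y of pin_tip in the frame of hinge_mouth below 0 m), for 0.2 s.
At the end, for the whole second after the job is handed in: The lid lies flat on the rim, square to 0.05 rad, within 5 mm along the hinge and slid up to it (-4 to 16 mm in the box x). The pin runs through all five knuckles, tip within 3.5 mm of the lid knuckles' axis, shoulder within 4 mm of the first knuckle face; both at rest (x of lid in the frame of box between -0.004 and 0.016 m and y of lid in the frame of box between -0.005 and 0.005 m and z of lid in the frame of box between 0.077 and 0.083 m and angle between the y axis of each of lid, pin and the y axis of box, either way round below 0.05 rad and angle between lid's own z axis and vertical below 0.05 rad and x of pin in the frame of hinge_mouth between -0.0095 and 0.0095 m and z of pin in the frame of hinge_mouth between -0.0035 and 0.0035 m and y of pin in the frame of hinge_mouth between -0.004 and 0.004 m and x of pin_tip in the frame of lid_knuckle between -0.0035 and 0.0035 m and z of pin_tip in the frame of lid_knuckle between -0.0035 and 0.0035 m and y of pin_tip in the frame of hinge_mouth above 0.107 m and linear speed of each of pin, lid below 0.02 m/s); the robot touches nothing.
It fails at once if a bystander is moved by more than 40 mm (distance of any of mug, jar, mould, knife, brush, tamper from where it was at the start of the episode above 0.04 m).
It fails at once if the pin is forced: pressed against the box or the lid with more than 80 N (contact force between pin and box above 80 N or contact force between pin and lid above 80 N).
It also fails if it takes over 61 s, if anything falls off the work surface, if the arm or the gripper's body presses on something with over 40 N, if the wrist force passes 120 N, or if a joint passes its speed limit or range.

## Working session

There is one attempt and no reset: what is moved stays moved. The work goes in short steps, Python scripts to look and compute and a shell command to move; the robot and the scene stay as the last step left them, time stands still between calls to the robot, and variables do not carry over. Pictures are saved under pics/ and viewed, and the job is handed in when it is done.

```bash
ls; mkdir -p pics; python3 - <<'E'
from cell import ctrl
import cv2
print(ctrl.read_state())
for n in("scene","top"):
    d=ctrl.get_image(n)
    cv2.imwrite(f"pics/{n}0.png",d["img"][:,:,::-1])
    print(n,d["vfov"],d["cx"],d["cy"],d["distortion"],d["T"])
E
```

```text
pics
{'clock': 0.0, 'qpos': array([ 1.13219439,  0.62935141,  0.03842519,  1.51837731, -0.02702929,
        0.99630434, -0.01999948]), 'qd': array([ 9.79120667e-04,  1.31965617e-03, -9.50399058e-04,  8.51066937e-05,
        5.83693571e-04,  1.15348056e-03, -7.16150442e-04]), 'tau': array([ 2.53458929e-04, -5.63398790e+01,  1.22674473e+00, -1.93440789e+01,
        1.09834608e-02,  1.06176300e-02, -8.96501177e-06]), 'eef_pos': array([ 236.56012614, -604.74456656,  230.38237823]), 'tool_rot': array([-3.14158419e+00,  1.92335928e-03, -1.19799645e+00]), 'force': array([ 0.16890578,  0.34509474, -1.03762574]), 'torque': array([ 0.00325647,  0.03318257, -0.00984778]), 'width': 85.64852831274821}
scene 50.45557307002508 318.56604882479724 198.70767750342605 [-0.00162019  0.          0.          0.          0.        ] [[ 8.78416550e-01 -2.72919599e-01  3.92299957e-01  9.32805587e+02]
 [ 4.77572788e-01  4.71137405e-01 -7.41588685e-01 -8.98725888e+02]
 [ 1.75669026e-02  8.38775558e-01  5.44193868e-01  7.42640072e+02]
 [ 0.00000000e+00  0.00000000e+00  0.00000000e+00  1.00000000e+00]]
top 50.50909841072316 314.4110857231948 195.63498737759048 [-0.09577472  0.          0.          0.          0.        ] [[-5.98392137e-03  9.97961006e-01 -6.35454393e-02  3.75412509e+02]
 [-9.99971074e-01 -5.67340033e-03  5.06591798e-03 -2.95400532e+01]
 [ 4.69506988e-03  6.35739152e-02  9.97966088e-01  1.52293751e+03]
 [ 0.00000000e+00  0.00000000e+00  0.00000000e+00  1.00000000e+00]]
```

View pics/scene0.png

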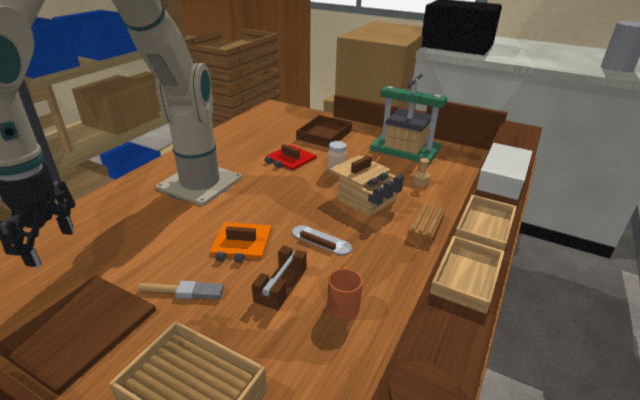

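View pics/top0.png

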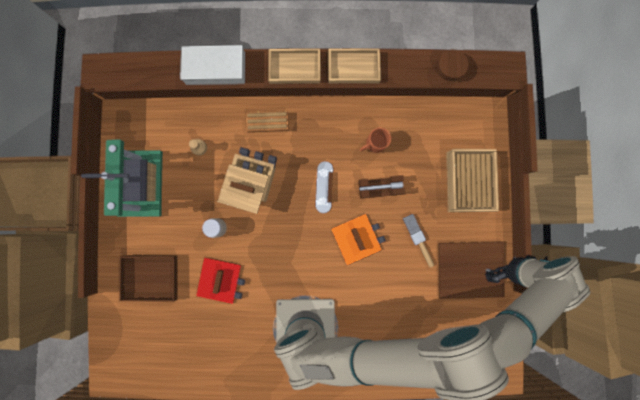

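```bash
cat > h.py <<'E'
import numpy as np, cv2
from cell import ctrl
def cam(n):
    d=ctrl.get_image(n); h=d["img"].shape[0]
    f=h/2/np.tan(np.radians(d["vfov"]/2))
    d["K"]=np.array([[f,0,d["cx"]],[0,f,d["cy"]],[0,0,1.]])
    d["D"]=np.array(d["distortion"],float); d["T"]=np.array(d["T"]); return d
def proj(d,P):
    P=np.atleast_2d(np.asarray(P,float)); T=d["T"]
    c=(P-T[:3,3])@T[:3,:3]; c=c*[1,-1,-1]
    return cv2.projectPoints(c.reshape(-1,1,3),np.zeros(3),np.zeros(3),d["K"],d["D"])[0].reshape(-1,2)
def ray(d,uv,z):
    uv=np.atleast_2d(np.asarray(uv,float))
    n=cv2.undistortPoints(uv.reshape(-1,1,2),d["K"],d["D"]).reshape(-1,2)
    v=np.c_[n[:,0],-n[:,1],-np.ones(len(n))]@d["T"][:3,:3].T; o=d["T"][:3,3]
    return o+v*((z-o[2])/v[:,2])[:,None]
def crop(d,r,s,name,draw=None):
    l,t,R,b=r; im=cv2.resize(d["img"][t:b,l:R],None,fx=s,fy=s,interpolation=cv2.INTER_CUBIC)[:,:,::-1].copy()
    for (u,v,c) in (draw or []): cv2.circle(im,(int((u+.5-l)*s),int((v+.5-t)*s)),2,c,-1)
    cv2.imwrite(name,im)
E
python3 - <<'E'
from h import *
S=cam("scene");T=cam("top")
crop(S,(325,140,425,220),8,"pics/sc_box.png");crop(T,(205,135,295,220),7,"pics/tp_box.png")
crop(S,(245,240,315,310),7,"pics/sc_rest.png");crop(T,(350,165,420,210),8,"pics/tp_rest.png")
for n in("scene","top"):
  for t in ("box","lid","pin","pin_rest","mug","jar","mould","knife","tamper","brush","lid_grip"):
    print(n,t,[(np.round(b["rect"]).astype(int).tolist(),round(b["score"],2)) for b in ctrl.boxes_of(n,t)])
E
```

```text
scene box [([338, 174, 404, 219], 0.7)]
scene lid [([210, 221, 271, 259], 0.93), ([267, 147, 317, 170], 0.87), ([332, 154, 390, 189], 0.81)]
scene pin [([337, 174, 403, 217], 0.65), ([264, 257, 293, 298], 0.64)]
scene pin_rest [([253, 244, 305, 308], 0.61)]
scene mug [([331, 266, 360, 318], 0.92)]
scene jar [([329, 140, 348, 171], 0.66)]
scene mould [([405, 203, 443, 246], 0.95)]
scene knife [([290, 224, 354, 253], 0.97)]
scene tamper [([413, 158, 433, 185], 0.74)]
scene brush [([136, 280, 222, 302], 0.8), ([414, 158, 433, 185], 0.62)]
scene lid_grip [([330, 155, 388, 187], 0.78), ([414, 159, 432, 186], 0.69), ([266, 140, 315, 167], 0.6), ([212, 221, 272, 263], 0.6), ([134, 281, 222, 303], 0.23)]
top box [([232, 148, 277, 202], 0.65), ([361, 184, 404, 191], 0.56)]
top lid [([332, 213, 385, 264], 0.95), ([193, 258, 249, 304], 0.74), ([219, 160, 270, 213], 0.73)]
top pin [([358, 182, 403, 188], 0.73)]
top pin_rest [([358, 174, 407, 198], 0.66)]
top mug [([366, 129, 392, 153], 0.61)]
top jar [([201, 217, 227, 241], 0.74), ([231, 147, 277, 202], 0.48)]
top mould [([216, 162, 268, 214], 0.61), ([245, 108, 290, 132], 0.58)]
top knife [([316, 162, 335, 214], 0.78)]
top tamper [([188, 141, 208, 154], 0.68)]
top brush [([402, 218, 432, 266], 0.8)]
top lid_grip [([332, 216, 385, 266], 0.65), ([195, 256, 245, 301], 0.63), ([220, 161, 267, 212], 0.59)]
```

View pics/sc_box.png

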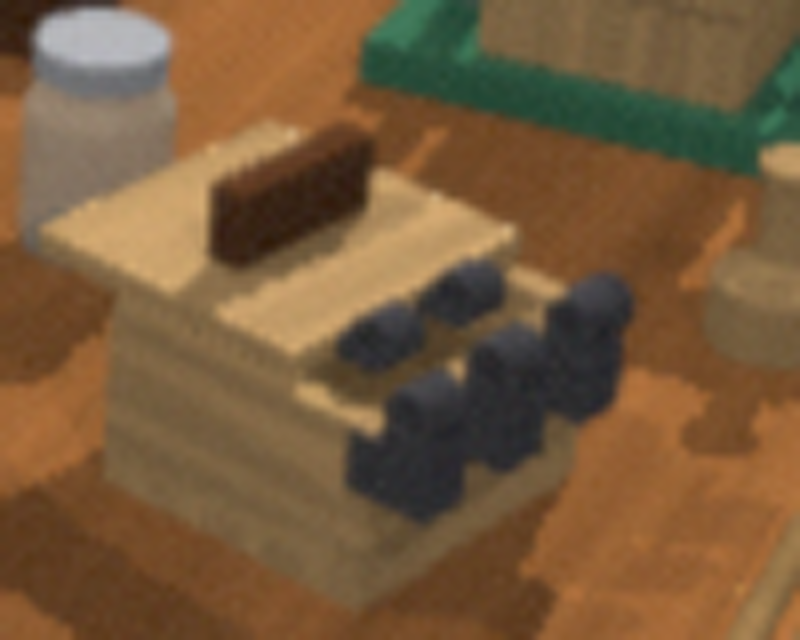

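View pics/tp_box.png

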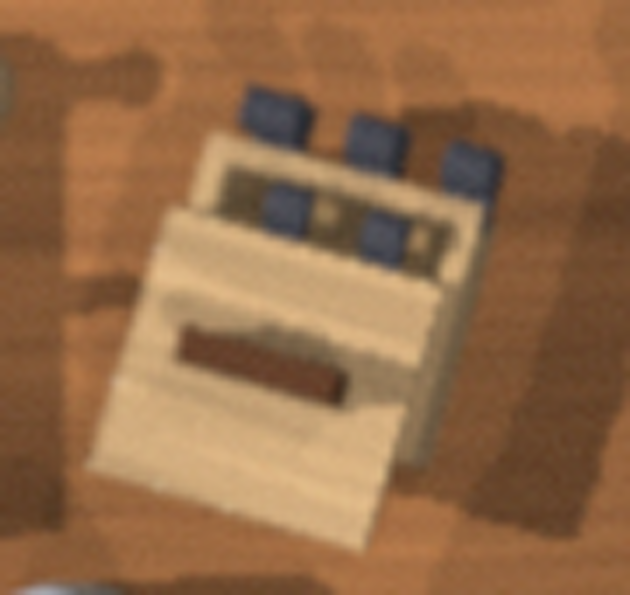

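View pics/sc_rest.png

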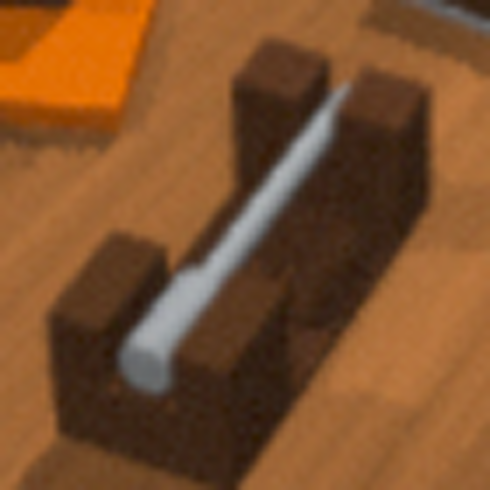

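View pics/tp_rest.png

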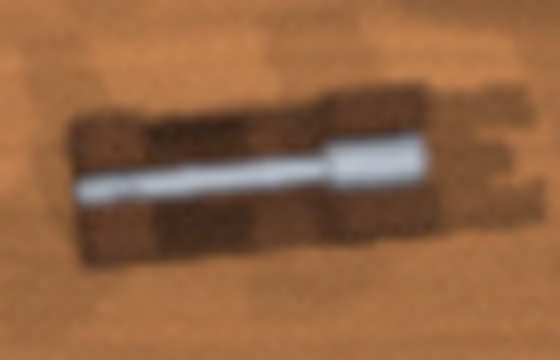

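The lid candidates are orange (top px 358,240), red (219,281) and pale (244,187). The pale one fits because it lies on the box, as the enlarged crops confirm. Next I'll fit the models to the edges for exact poses.

```bash
cat > fit.py <<'E'
from h import *
from scipy.optimize import minimize
from scipy.ndimage import map_coordinates
def tf(p,P):
    x,y,a=p; c,s=np.cos(a),np.sin(a); P=np.asarray(P,float)
    return np.c_[x+c*P[...,0]-s*P[...,1],y+s*P[...,0]+c*P[...,1],P[...,2]]
def gmag(d,sig):
    im=cv2.GaussianBlur(d["img"].astype(np.float32),(0,0),sig)
    gx=cv2.Sobel(im,cv2.CV_32F,1,0)/8; gy=cv2.Sobel(im,cv2.CV_32F,0,1)/8
    return gx,gy
def score(d,g,segs,p):
    tot=0;n=0
    for A,B in segs:
        t=np.linspace(.06,.94,30)[:,None]; P=np.asarray(A)*(1-t)+np.asarray(B)*t
        u=proj(d,tf(p,P)); e=u[-1]-u[0]; e/=np.linalg.norm(e); nn=[-e[1],e[0]]
        G=0
        for c in range(3):
            gx=map_coordinates(g[0][:,:,c],[u[:,1],u[:,0]],order=1);gy=map_coordinates(g[1][:,:,c],[u[:,1],u[:,0]],order=1)
            G=G+np.abs((gx*nn[0]+gy*nn[1]).mean())
        tot+=G
    return tot/len(segs)
def fit(views,p0):
    p=np.array(p0,float)
    for sig in(2.0,1.2,0.7):
        gs=[(d,gmag(d,sig),s) for d,s in views]
        f=lambda q:-sum(score(d,g,s,[q[0],q[1],q[2]/100]) for d,g,s in gs)
        r=minimize(f,[p[0],p[1],p[2]*100],method="Nelder-Mead",options=dict(initial_simplex=np.array([[p[0],p[1],p[2]*100]]*4)+np.array([[0,0,0],[5,0,0],[0,5,0],[0,0,5]])*sig/1.5))
        p=np.array([r.x[0],r.x[1],r.x[2]/100])
    return p,r.fun
E
cat > m.py <<'E'
from fit import *
S=cam("scene");T=cam("top")
L=ray(T,[(230,164.7),(267.9,175.7),(217.9,201.4),(256.7,213.6)],92)
print("lid corners",L.round(1).tolist())
ey=(L[0]-L[1]); yaw=np.arctan2(-ey[0],ey[1]); c=L.mean(0); 
p0=[*(c[:2]-tf([0,0,yaw],[[-4,0,0]])[0,:2]),yaw]
z=92;x0,x1=-71,63
top=lambda z:[((x0,-70,z),(x1,-70,z)),((x1,-70,z),(x1,70,z)),((x1,70,z),(x0,70,z)),((x0,70,z),(x0,-70,z))]
t92=top(92)
vt=[t92[0],t92[3],t92[2],t92[1]]
lid=dict(init=p0)
def show(name,p,r):print(name,np.round(p,4).tolist(),r)
# views: x1 edge occluded partly by knuckles; ok
for nm,v in(("both",[(T,vt),(S,[t92[0],t92[3]])]),("top",[(T,vt)]),):
    lid[nm],r=fit(v,p0);show("lid "+nm,lid[nm],r)
lp=lid["both"]
# box
B=ray(T,[(235.3,154.3),(274.6,164.3)],80); ey=B[0]-B[1];yaw=np.arctan2(-ey[0],ey[1])
b0=[*(B.mean(0)[:2]-tf([0,0,yaw],[[65,0,0]])[0,:2]),yaw]; print("b0",b0)
bt=[((65,-70,80),(65,70,80)),((30,-70,80),(65,-70,80)),((53,-58,80),(53,58,80))]
bs=[((65,-70,80),(25,-70,80)),((65,-70,0),(-65,-70,0)),((65,-70,0),(65,70,0)),((65,-70,0),(65,-70,50))]
for nm,v in(("both",[(T,bt),(S,bs)]),("scene",[(S,bs)])):
    p,r=fit(v,b0);show("box "+nm,p,r)
    if nm=="both":bp=p
q=np.array(lp[:2])-bp[:2];c,s=np.cos(bp[2]),np.sin(bp[2]);print("lid in box",c*q[0]+s*q[1],-s*q[0]+c*q[1],lp[2]-bp[2])
R=ray(T,[(359.5+.0,178.5),(403,176.5)],56)
H=ray(T,[(360,188.5),(403.5,185)],40); print("pin tip,end",H.round(1).tolist())
d=H[0]-H[1];yaw=np.arctan2(-d[0],d[1]); r0=[*(H[1]+(d/np.linalg.norm(d))*76)[:2],yaw]
rt=[((-33,-80,56),(33,-80,56)),((-33,-80,56),(-33,-37,56)),((33,-80,56),(33,-37,56)),((-33,74,56),(33,74,56)),((-33,47,56),(-33,74,56)),((33,47,56),(33,74,56)),((-5,-30,40),(-5,45,40)),((5,-30,40),(5,45,40))]
rs=[((-33,-80,56),(-10,-80,56)),((-33,-80,56),(-33,-37,56)),((33,-37,56),(33,-80,56)),((33,-80,0),(-33,-80,0)),((33,-80,0),(33,74,0)),((33,47,56),(33,74,56)),((-33,47,56),(-33,74,56))]
for nm,v in(("both",[(T,rt),(S,rs)]),("top",[(T,rt)]),("scene",[(S,rs)])):
    p,r=fit(v,r0);show("rest "+nm,p,r)
    if nm=="both":rp=p
np.savez("poses.npz",lid=lp,box=bp,rest=rp)
def pts(d,p,segs,c):
    o=[]
    for A,Bq in segs:
        t=np.linspace(0,1,40)[:,None];o+=[(u,v,c) for u,v in proj(d,tf(p,np.asarray(A)*(1-t)+np.asarray(Bq)*t))]
    return o
g=(0,255,0);rd=(0,0,255);yl=(0,255,255)
def circ(yc,ax,p):
    a=np.linspace(0,2*np.pi,24);return np.c_[ax+12*np.cos(a),yc+0*a,93+12*np.sin(a)]
kn=[]
for d in (T,S):
    o=[]
    for yc in(-72,-48,-23,1,26,50): o+=[(u,v,yl) for u,v in proj(d,tf(bp,circ(yc,85,bp)))]
    kn.append(o)
crop(T,(205,135,295,220),7,"pics/f_tb.png",pts(T,lp,t92,g)+pts(T,bp,bt,rd)+kn[0])
crop(S,(325,140,425,220),8,"pics/f_sb.png",pts(S,lp,t92,g)+pts(S,bp,bs,rd)+kn[1])
crop(T,(350,165,420,210),8,"pics/f_tr.png",pts(T,rp,rt,g));crop(S,(245,240,315,310),7,"pics/f_sr.png",pts(S,rp,rs,g))
E
python3 m.py
```

```text
lid corners [[573.8, 250.4, 92.0], [535.2, 120.7, 92.0], [448.8, 290.7, 92.0], [406.8, 158.5, 92.0]]
lid both [496.2748, 206.5341, -0.2979] -111.71490529932152
lid top [496.3263, 206.1874, -0.2952] -65.88228050293863
b0 [np.float64(530.7463148352266), np.float64(183.40516151620687), np.float64(-0.2573713718139181)]
box both [533.3356, 186.8017, -0.2709] -98.91072374738057
box scene [532.5576, 186.9932, -0.249] -24.92584758257706
lid in box -40.989955789031946 9.093650507777214 -0.026968103258121934
pin tip,end [[494.1, -197.4, 40.0], [505.7, -351.7, 40.0]]
rest both [500.3384, -267.6812, 0.0912] -90.07714139373388
rest top [499.681, -263.6458, 0.0816] -57.10862903104211
rest scene [502.0182, -268.0089, 0.0703] -34.09997694321765
```

```bash
cd pics; python3 -c "
import cv2,numpy as np
a=cv2.imread('f_tb.png');b=cv2.imread('f_sb.png');c=cv2.imread('f_tr.png');d=cv2.imread('f_sr.png')
cv2.imwrite('f1.png',cv2.resize(a,(600,560)))
w=np.zeros((500,800,3),np.uint8);c=cv2.resize(c,(400,257));w[:257,:400]=c;w[:400,400:]=cv2.resize(d,(400,400));cv2.imwrite('f2.png',w)"
```

```text
(no output)
```

View pics/f1.png

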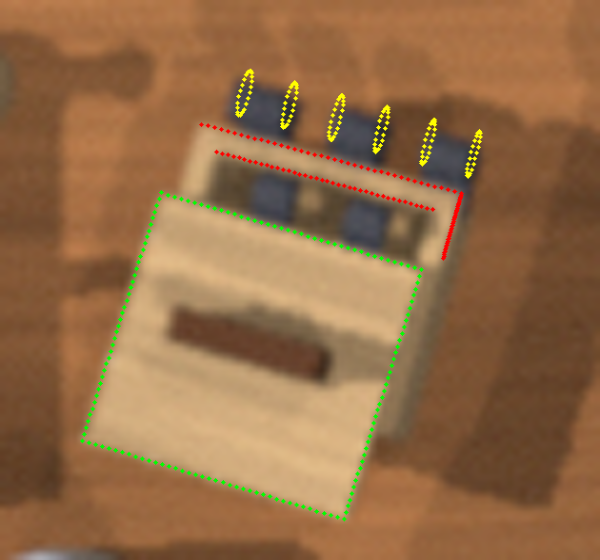

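View pics/f_sb.png

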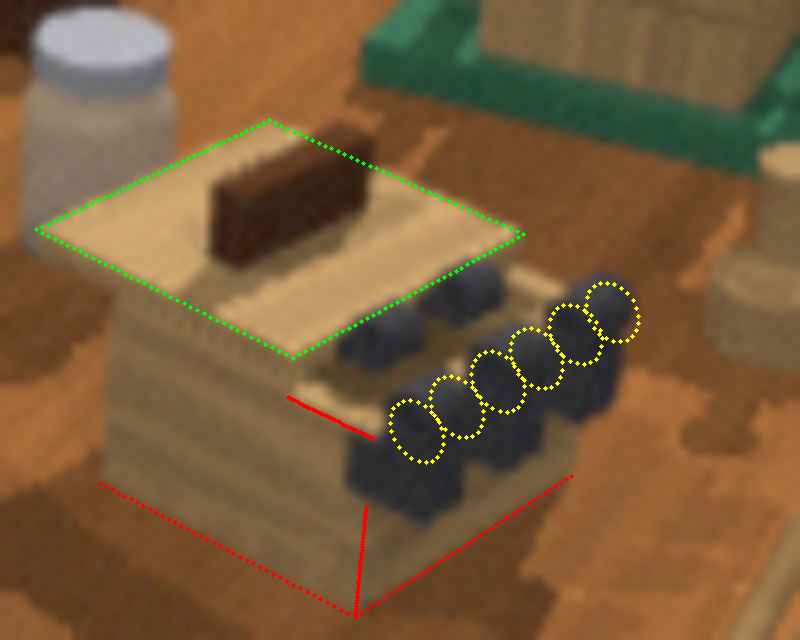

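View pics/f2.png

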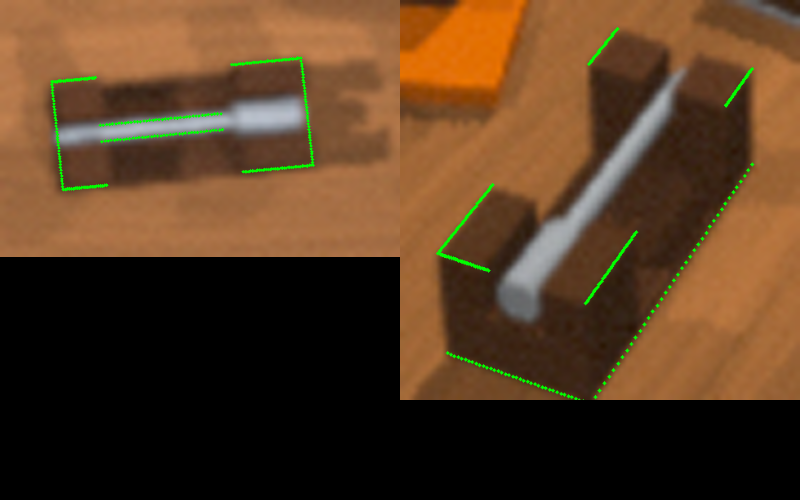

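```bash
cat > joint.py <<'E'
from fit import *
import sys
S=cam("scene");T=cam("top");z=np.load("poses.npz")
x0,x1=-71,63
def top(z):return [((x0,-70,z),(x1,-70,z)),((x1,-70,z),(x1,70,z)),((x1,70,z),(x0,70,z)),((x0,70,z),(x0,-70,z))]
t92=top(92);t80=top(80)
LT=[t92[0],t92[2],t92[3],((63,-70,92),(63,-48,92)),((63,27,92),(63,70,92))]
LS=[t92[0],t92[3],((63,25,92),(63,70,92)),t80[0],((63,70,92),(30,70,92))]
BT=[((65,-70,80),(65,70,80)),((40,-70,80),(65,-70,80)),((40,70,80),(65,70,80)),((53,-58,80),(53,58,80)),((40,58,80),(53,58,80)),((-65,-70,0),(30,-70,0))]
BS=[((65,-70,80),(40,-70,80)),((65,-70,0),(-65,-70,0)),((65,-70,0),(65,70,0)),((65,-70,0),(65,-70,40))]
RT=[((-33,-80,56),(33,-80,56)),((-33,-80,56),(-33,-37,56)),((33,-80,56),(33,-37,56)),((-33,74,56),(33,74,56)),((-33,47,56),(-33,74,56)),((33,47,56),(33,74,56)),((-5,-34,40),(-5,74,40)),((5,-34,40),(5,74,40)),((-10,-76,40),(-10,-38,40)),((10,-76,40),(10,-38,40)),((-8,-76,40),(8,-76,40))]
RS=[((-33,-80,56),(-10,-80,56)),((-33,-80,56),(-33,-37,56)),((33,-37,56),(33,-80,56)),((33,-80,0),(-33,-80,0)),((33,-80,0),(33,74,0)),((33,47,56),(33,74,56)),((-33,47,56),(-33,74,56)),((33,74,0),(33,74,56)),((-33,-80,5),(-33,-80,56))]
def run(d,segs,p0): return fit([(d,segs)],p0)
o={}
for n,a,b in(("lid",LT,LS),("box",BT,BS),("rest",RT,RS)):
    pt,rt=run(T,a,z[n]);ps,rs=run(S,b,z[n]);o[n]=(pt,ps)
    print(n,"top",pt.round(3),round(rt,1),"scene",ps.round(3),round(rs,1),"diff",(ps-pt).round(3))
def pts(d,p,segs,c):
    q=[]
    for A,Bq in segs:
        t=np.linspace(0,1,40)[:,None];q+=[(u,v,c) for u,v in proj(d,tf(p,np.asarray(A)*(1-t)+np.asarray(Bq)*t))]
    return q
g=(0,255,0);rd=(0,0,255)
crop(T,(205,135,295,220),6,"pics/g_tb.png",pts(T,o["lid"][0],LT,g)+pts(T,o["box"][0],BT,rd))
crop(S,(325,140,425,220),6,"pics/g_sb.png",pts(S,o["lid"][1],LS,g)+pts(S,o["box"][1],BS,rd))
crop(T,(350,165,420,210),6,"pics/g_tr.png",pts(T,o["rest"][0],RT,g));crop(S,(245,240,315,310),6,"pics/g_sr.png",pts(S,o["rest"][1],RS,g))
w=np.zeros((1000,1150,3),np.uint8)
for f,(yy,xx) in(("tb",(0,0)),("sb",(0,545)),("tr",(515,0)),("sr",(515,545))):
    i=cv2.imread(f"pics/g_{f}.png");w[yy:yy+i.shape[0],xx:xx+i.shape[1]]=i
cv2.imwrite("pics/g.png",cv2.resize(w,(690,600),interpolation=cv2.INTER_AREA))
E
python3 joint.py
```

```text
lid top [ 4.96128e+02  2.06640e+02 -2.90000e-01] -63.3 scene [ 4.95385e+02  2.07939e+02 -2.97000e-01] -47.9 diff [-0.742  1.3   -0.007]
box top [ 5.32798e+02  1.86630e+02 -2.63000e-01] -59.4 scene [ 5.32527e+02  1.86936e+02 -2.47000e-01] -24.9 diff [-0.271  0.305  0.015]
rest top [ 5.00610e+02 -2.71632e+02  9.30000e-02] -63.7 scene [ 5.00696e+02 -2.68549e+02  9.40000e-02] -43.0 diff [8.600e-02 3.084e+00 1.000e-03]
```

View pics/g.png

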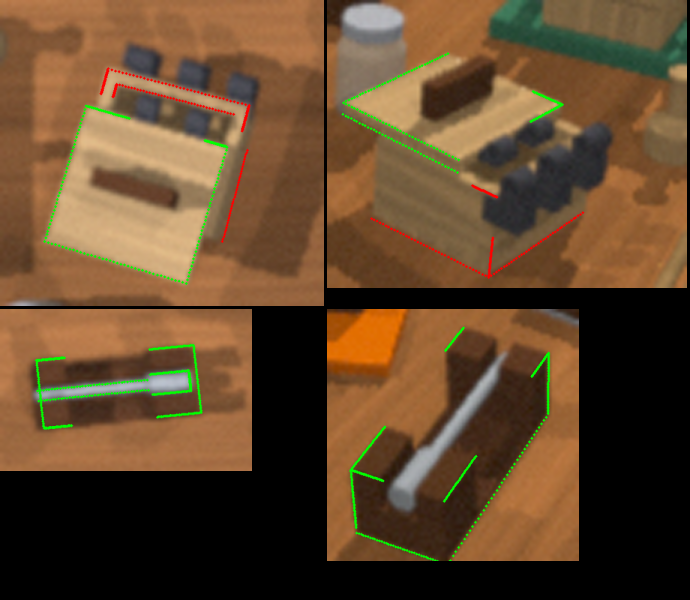

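```bash
cat > bar.py <<'E'
from fit import *
S=cam("scene");T=cam("top")
lp=np.array([495.8,207.2,-0.293])
def bar(z):return [((-9,-40,z),(9,-40,z)),((9,-40,z),(9,40,z)),((9,40,z),(-9,40,z)),((-9,40,z),(-9,-40,z))]
b=bar(126)
pt,r=fit([(T,[b[1],b[3],b[2],b[0]])],lp);ps,r2=fit([(S,b[:3]+[((9,-40,92),(9,-40,126)),((9,40,92),(9,40,126)),((9,-40,92),(9,40,92))])],lp)
for p in(pt,ps):
    q=p[:2]-lp[:2];c,s=np.cos(lp[2]),np.sin(lp[2]);print(p.round(3),"in lid",c*q[0]+s*q[1],-s*q[0]+c*q[1])
print(r,r2)
E
python3 bar.py
```

```text
[ 4.94743e+02  2.02948e+02 -2.83000e-01] in lid 0.21614024632624007 -4.375951111818422
[ 4.91409e+02  2.04263e+02 -4.82000e-01] in lid -3.3551156251928718 -4.08014017206332
-62.03977516738491 -54.92467992997814
```

```bash
cat > aim.py <<'E'
import sys,numpy as np
from scipy.spatial.transform import Rotation as R
from cell import ctrl
s=ctrl.read_state(); x,y,z,yaw=map(float,sys.argv[1:5])
R0=R.from_euler("xyz",s["tool_rot"]); R1=R.from_euler("xyz",[np.pi,0,yaw])
d=R0.inv().apply(np.array([x,y,z])-s["eef_pos"])/40; r=np.degrees((R0.inv()*R1).as_rotvec())
print("t",round(s["clock"],2),"pos",s["eef_pos"].round(1),"rot",s["tool_rot"].round(4),"F",s["force"].round(1),"w",round(s["width"],1))
print("rows:",d.round(3),r.round(2),"mm",round(np.linalg.norm(d)*40,1))
E
python3 aim.py 495 204.5 230 -0.293
```

```text
t 1.6 pos [ 236.8 -605.4  231.3] rot [-3.1415  0.     -1.198 ] F [-0.2 -0.   0.4] w 85.2
rows: [-16.504 -13.386   0.034] [ -0.    -0.   -51.85] mm 850.0
```

```bash
python3 -m creep '-16.5 -13.4 0 0 0 -52 0; -16.5 -13.4 0 0 0 -52 0; -16.5 -13.4 0 0 0 -52 0; -16.5 -13.4 0 0 0 -52 0; -16.5 -13.4 0 0 0 -52 0; -16.5 -13.4 0 0 0 -52 0; -16.5 -13.4 0 0 0 -52 0; -16.5 -13.4 0 0 0 -52 0; -16.5 -13.4 0 0 0 -52 0; -16.5 -13.4 0 0 0 -52 0'; python3 aim.py 495 204.5 200 -0.293
```

```text
clock: 2.43
eef_pos: [363.9, -206.8, 231.7]
tool_rot: [3.141, -0.001, -0.291]
force: [1.2, -0.7, 0.0]
width: 85.6
t 2.43 pos [ 363.9 -206.8  231.7] rot [ 3.1414e+00 -1.1000e-03 -2.9110e-01] F [ 1.2 -0.7  0. ] w 85.6
rows: [  0.188 -10.791   0.79 ] [ 0.01 -0.06  0.11] mm 432.9
```

```bash
python3 -m creep '0.19 -10.8 0.8 0 0 0.1 0; 0.19 -10.8 0.8 0 0 0.1 0; 0.19 -10.8 0.8 0 0 0.1 0; 0.19 -10.8 0.8 0 0 0.1 0; 0.19 -10.8 0.8 0 0 0.1 0; 0.19 -10.8 0.8 0 0 0.1 0; 0.19 -10.8 0.8 0 0 0.1 0; 0.19 -10.8 0.8 0 0 0.1 0; 0.19 -10.8 0.8 0 0 0.1 0; 0.19 -10.8 0.8 0 0 0.1 0'; python3 aim.py 495 204.5 160 -0.293
python3 -m creep '0 0 0 0 0 0 0; 0 0 0 0 0 0 0;0 0 0 0 0 0 0' ;python3 aim.py 495 204.5 160 -0.293
python3 - <<'E'
from h import *
S=cam("scene");T=cam("top")
crop(S,(300,80,430,220),4,"pics/a_s.png");crop(T,(205,135,295,220),6,"pics/a_t.png")
E
```

```text
clock: 3.27
eef_pos: [490.0, 189.6, 200.6]
tool_rot: [-3.142, -0.001, -0.292]
force: [0.5, -0.4, -0.5]
width: 85.5
t 3.27 pos [490.  189.6 200.6] rot [-3.1416e+00 -6.0000e-04 -2.9220e-01] F [ 0.5 -0.4 -0.5] w 85.5
rows: [ 0.011 -0.394  1.015] [-0.   -0.04  0.04] mm 43.5
clock: 3.52
eef_pos: [489.2, 186.8, 200.3]
tool_rot: [3.14, 0.0, -0.292]
force: [0.2, 0.1, 0.8]
width: 85.5
t 3.52 pos [489.2 186.8 200.3] rot [ 3.1402e+00  4.0000e-04 -2.9190e-01] F [0.2 0.1 0.8] w 85.5
rows: [ 0.011 -0.466  1.007] [0.08 0.02 0.06] mm 44.4
```

View pics/a_s.png

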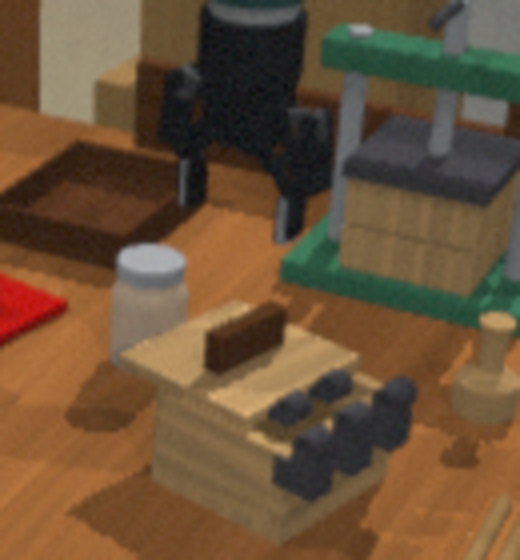

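View pics/a_t.png

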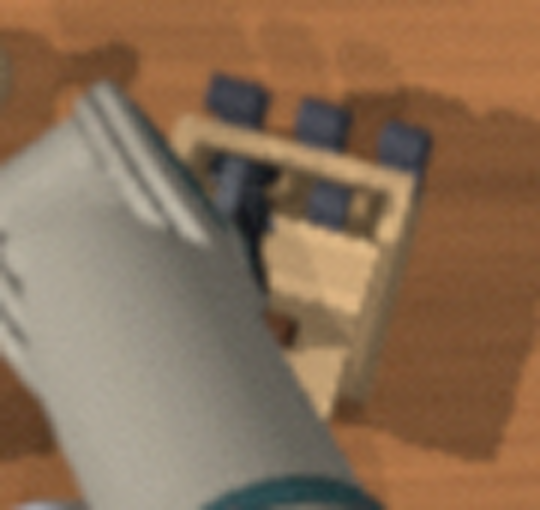

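```bash
python3 - <<'E'
from fit import *
S=cam("scene")
for w in(43,57):
  print(w,proj(S,tf([489.2,186.8,-0.292],[[-w,0,213],[w,0,213],[-w,-11,213],[w,-11,213],[-w,11,213],[w,11,213]])).round(1).tolist())
E
python3 aim.py 494 204.5 140 -0.293
```

```text
43 [[347.9, 131.3], [369.7, 140.2], [345.4, 132.3], [367.3, 141.3], [350.3, 130.3], [372.1, 139.1]]
57 [[344.5, 129.9], [373.5, 141.7], [342.0, 130.9], [371.1, 142.8], [346.9, 128.9], [375.8, 140.6]]
t 3.67 pos [489.6 185.6 200.6] rot [ 3.1405e+00 -2.0000e-04 -2.9480e-01] F [ 0.6 -0.   0.7] w 85.3
rows: [-0.032 -0.487  1.515] [ 0.06 -0.01 -0.1 ] mm 63.7
```

```bash
python3 -m creep '-0.03 -0.49 1.0 0 0 0 0; -0.03 -0.49 1.5 0 0 0 0; -0.03 -0.49 1.5 0 0 0 0; -0.03 -0.49 1.5 0 0 0 0; -0.03 -0.49 1.5 0 0 0 0';python3 aim.py 494 204.5 97 -0.293
python3 - <<'E'
from h import *
S=cam("scene")
crop(S,(310,100,410,200),6,"pics/b_s.png")
E
```

```text
clock: 4.08
eef_pos: [494.8, 205.7, 141.7]
tool_rot: [-3.141, -0.001, -0.294]
force: [0.5, -0.2, 0.4]
width: 85.6
t 4.08 pos [494.8 205.7 141.7] rot [-3.1413e+00 -1.2000e-03 -2.9390e-01] F [ 0.5 -0.2  0.4] w 85.6
rows: [-0.012  0.034  1.117] [-0.02 -0.07 -0.05] mm 44.7
```

View pics/b_s.png

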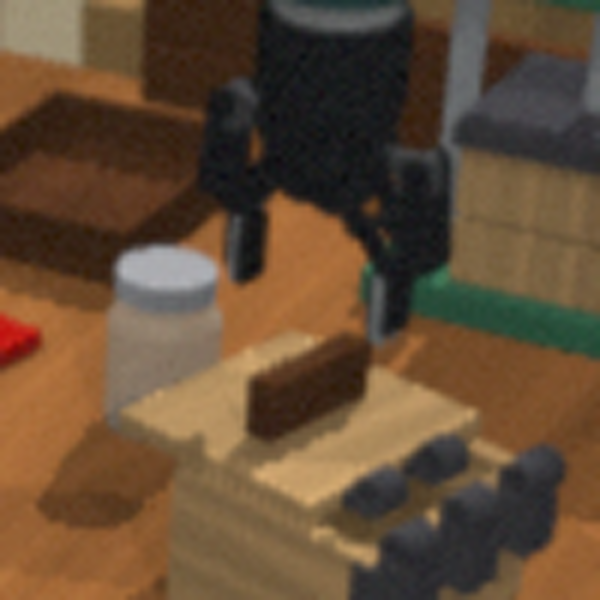

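```bash
python3 -m creep '0 0 0.6 0 0 0 0; 0 0 1.1 0 0 0 0; 0 0 1.1 0 0 0 0; 0 0 1.1 0 0 0 0.5;0 0 1.1 0 0 0 1;0 0 1.1 0 0 0 1;0 0 1.1 0 0 0 1;0 0 1.1 0 0 0 1;0 0 1.1 0 0 0 1;0 0 1.1 0 0 0 1'
python3 - <<'E'
from h import *
print(ctrl.read_state())
S=cam("scene")
crop(S,(310,100,410,200),6,"pics/c_s.png")
E
```

```text
clock: 4.97
eef_pos: [494.8, 206.8, 97.4]
tool_rot: [-3.141, -0.001, -0.293]
force: [0.1, -0.8, 7.1]
width: 17.4
{'clock': 4.9667, 'qpos': array([-0.28950964,  0.66943071, -0.24025295,  1.95019694,  0.28567386,
        0.55284802, -1.01657108]), 'qd': array([-0.00049865,  0.00107869,  0.00096533,  0.00086463,  0.00213056,
        0.0014719 , -0.00011043]), 'tau': array([-3.24111739e-01, -4.71366119e+01, -2.48000130e+00, -1.07694715e+01,
        4.58046701e-02, -2.75076600e-01,  4.90971794e-02]), 'eef_pos': array([494.76509246, 206.75155081,  97.42144849]), 'tool_rot': array([-3.14074837e+00, -1.33541606e-03, -2.92558559e-01]), 'force': array([ 0.14710695, -0.83726073,  7.13368936]), 'torque': array([-0.06431913,  0.14609508, -0.04294881]), 'width': 17.44785175744221}
```

View pics/c_s.png

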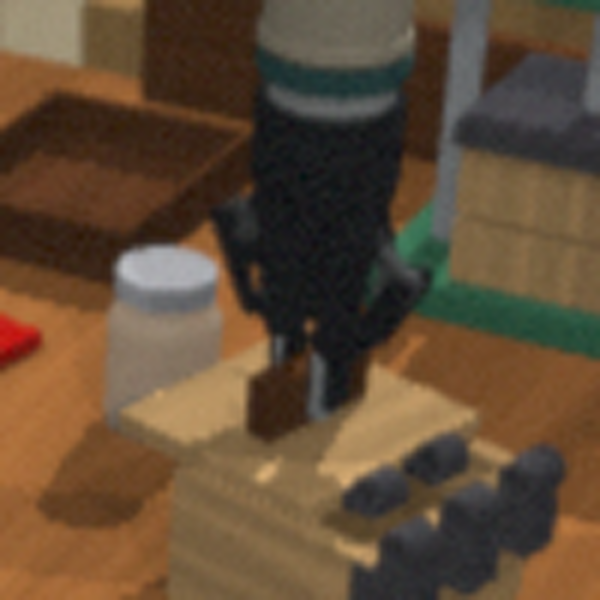

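```bash
cat > w.py <<'E'
import sys,numpy as np
# box-frame tcp x y z [yawoff] -> aim
B=np.load("box.npy"); x,y,z=map(float,sys.argv[1:4]); o=float(sys.argv[4]) if len(sys.argv)>4 else 0
c,s=np.cos(B[2]),np.sin(B[2]); sys.argv=["aim",B[0]+c*x-s*y,B[1]+s*x+c*y,z,B[2]+o]
print([round(float(v),2) for v in sys.argv[1:]]); 
from cell import ctrl
st=ctrl.read_state(); q=st["eef_pos"][:2]-B[:2]; print("now in box",round(c*q[0]+s*q[1],2),round(-s*q[0]+c*q[1],2),"F box",(c*st["force"][0]+s*st["force"][1]).round(1),(-s*st["force"][0]+c*st["force"][1]).round(1),st["force"][2].round(1))
exec(open("aim.py").read())
E
python3 -c "
import numpy as np;np.save('box.npy',[532.7,186.8,-.258])"
python3 w.py -28 -0.5 101
```

```text
[505.5, 193.46, 101.0, -0.26]
now in box -41.78 9.65 F box 0.8 -1.7 5.4
t 5.02 pos [494.8 206.8  97.4] rot [-3.1407e+00 -1.3000e-03 -2.9260e-01] F [ 0.3 -1.8  5.4] w 16.7
rows: [ 0.353  0.242 -0.089] [-0.05 -0.08 -1.98] mm 17.5
```

```bash
python3 -m creep '0 0 -0.1 0 0 0 1; 0.1 0.1 -0.1 0 0 -0.7 1; 0.25 0.2 -0.1 0 0 -1.4 1; 0.35 0.24 -0.1 0 0 -2 1; 0.35 0.24 -0.1 0 0 -2 1; 0.35 0.24 -0.1 0 0 -2 1'
python3 w.py -28 -0.5 101
python3 - <<'E'
from h import *
S=cam("scene");T=cam("top")
crop(S,(325,140,425,220),8,"pics/d_s.png");crop(T,(205,135,295,220),6,"pics/d_t.png")
E
```

```text
clock: 5.52
eef_pos: [505.0, 192.7, 100.2]
tool_rot: [3.141, 0.0, -0.259]
force: [-0.0, -1.0, -2.2]
width: 17.1
[505.5, 193.46, 101.0, -0.26]
now in box -28.32 -1.38 F box 0.2 -0.9 -2.2
t 5.52 pos [505.  192.7 100.2] rot [ 3.1413e+00  4.0000e-04 -2.5870e-01] F [-0.  -1.  -2.2] w 17.1
rows: [ 0.008 -0.022 -0.019] [ 0.02  0.02 -0.04] mm 1.2
```

View pics/d_s.png

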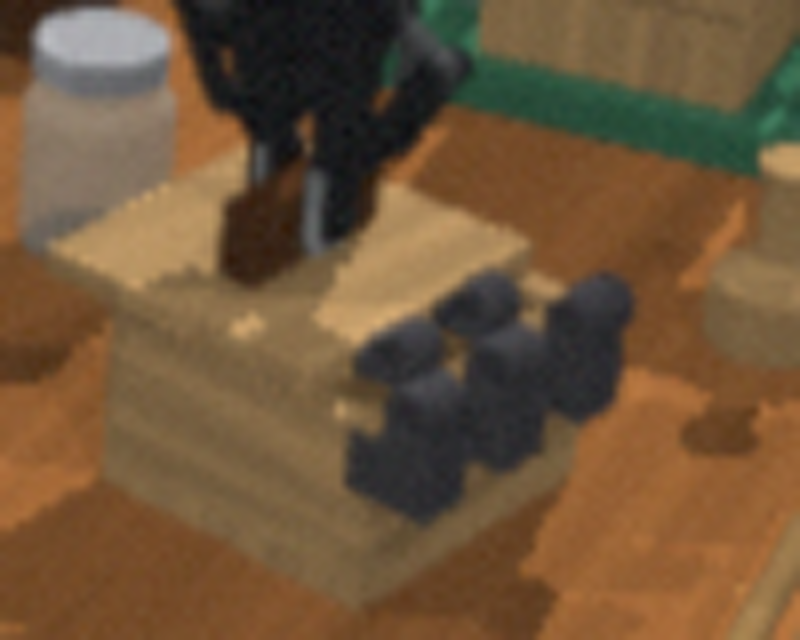

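View pics/d_t.png

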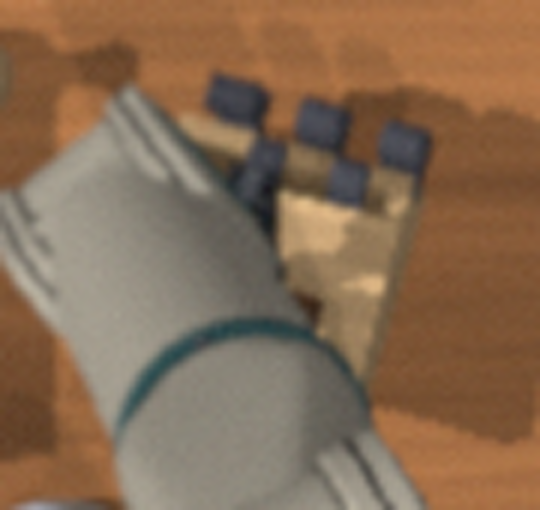

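```bash
python3 - <<'E'
from h import *
T=cam("top");S=cam("scene")
crop(T,(235,142,283,178),16,"pics/e_t.png");crop(S,(365,165,410,210),13,"pics/e_s.png")
E
```

```text
(no output)
```

View pics/e_t.png

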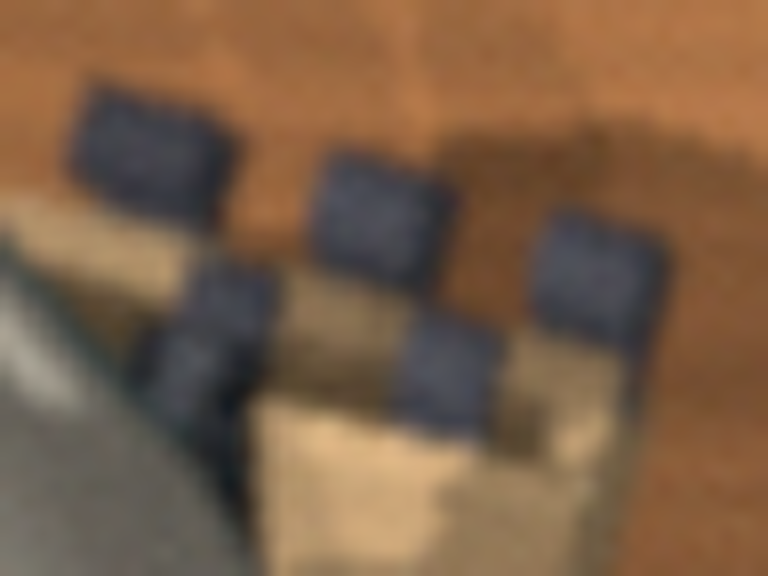

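View pics/e_s.png

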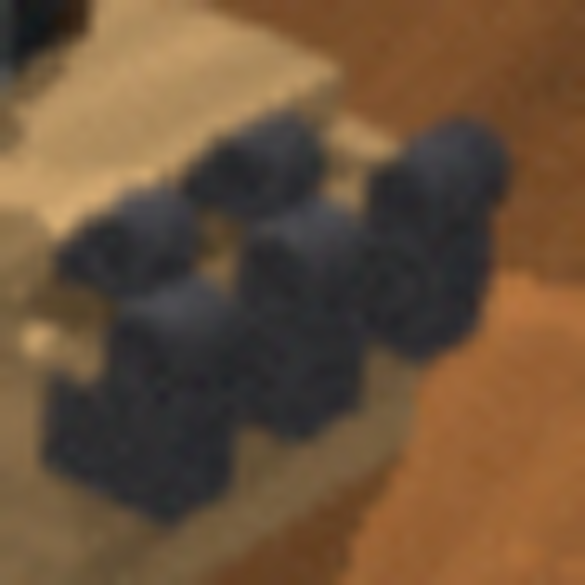

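```bash
python3 -m creep '0.1 0 0 0 0 0 1; 0.2 0 0 0 0 0 1; 0.3 0 0 0 0 0 1; 0.35 0 0 0 0 0 1;0.35 0 0 0 0 0 1'
python3 w.py -10 -1.4 100
python3 - <<'E'
from h import *
T=cam("top");S=cam("scene")
crop(T,(235,142,283,178),16,"pics/e_t2.png");crop(S,(365,165,410,210),13,"pics/e_s2.png")
E
```

```text
clock: 6.13
eef_pos: [519.2, 189.5, 100.6]
tool_rot: [-3.141, -0.001, -0.258]
force: [0.5, 0.2, -3.1]
width: 17.1
[522.67, 188.0, 100.0, -0.26]
now in box -13.8 -0.81 F box 0.4 0.4 -3.1
t 6.13 pos [519.2 189.5 100.6] rot [-3.1413e+00 -7.0000e-04 -2.5820e-01] F [ 0.5  0.2 -3.1] w 17.1
rows: [0.095 0.015 0.014] [-0.02 -0.04 -0.01] mm 3.9
```

View pics/e_t2.png

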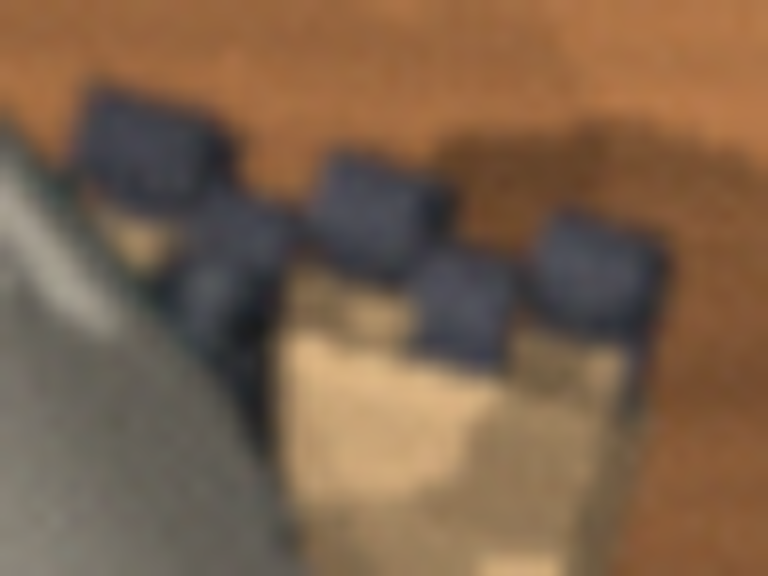

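View pics/e_s2.png

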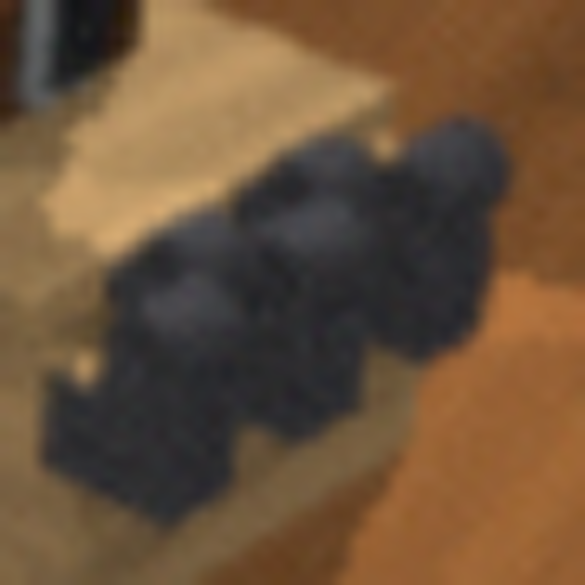

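The top view shows the lid knuckles entering the gaps (near lid knuckle at about px 264,161), centred to within a pixel. I'll keep sliding in small steps.

```bash
python3 -m creep '0.08 0.01 0 0 0 0 1; 0.16 0.01 0 0 0 0 1; 0.25 0.01 0 0 0 0 1; 0.25 0.01 0 0 0 0 1'
python3 w.py -5 -1 100
python3 -m creep '0.05 0 0 0 0 0 1; 0.1 0 0 0 0 0 1; 0.1 0 0 0 0 0 1'
python3 w.py 0 -1 100
```

```text
clock: 6.57
eef_pos: [529.0, 186.6, 100.6]
tool_rot: [-3.141, -0.001, -0.258]
force: [1.2, -0.4, -3.1]
width: 17.1
[527.61, 187.11, 100.0, -0.26]
now in box -3.49 -1.18 F box 1.3 -0.1 -3.1
t 6.57 pos [529.  186.6 100.6] rot [-3.1412e+00 -1.2000e-03 -2.5810e-01] F [ 1.2 -0.4 -3.1] w 17.1
rows: [-0.038 -0.004  0.016] [-0.02 -0.07 -0.01] mm 1.6
clock: 6.82
eef_pos: [532.2, 185.7, 100.6]
tool_rot: [-3.141, -0.0, -0.258]
force: [-0.1, 0.5, -2.5]
width: 17.1
[532.44, 185.83, 100.0, -0.26]
now in box -0.2 -1.17 F box -0.2 0.5 -2.5
t 6.82 pos [532.2 185.7 100.6] rot [-3.1415e+00 -4.0000e-04 -2.5770e-01] F [-0.1  0.5 -2.5] w 17.1
rows: [ 0.005 -0.004  0.014] [-0.01 -0.03  0.02] mm 0.6
```

No contact yet, so I'll creep on in 1 mm steps.

```bash
for i in 1 2; do :; done; python3 -m creep '0.04 0 0 0 0 0 1; 0.08 0 0 0 0 0 1; 0.08 0 0 0 0 0 1'
python3 w.py 0 -1 100|sed -n 2p
python3 -m creep '0.025 0 0 0 0 0 1; 0.05 0 0 0 0 0 1; 0.05 0 0 0 0 0 1'
python3 w.py 0 -1 100|sed -n 2p
```

```text
clock: 7.07
eef_pos: [535.2, 184.9, 100.6]
tool_rot: [-3.141, -0.0, -0.258]
force: [0.6, -0.5, -2.9]
width: 16.8
now in box 2.93 -1.16 F box 0.7 -0.3 -2.9
clock: 7.32
eef_pos: [536.1, 184.8, 100.5]
tool_rot: [3.141, 0.001, -0.257]
force: [-1.0, 1.1, -1.6]
width: 16.9
now in box 3.83 -1.02 F box -1.2 0.9 -1.6
```

```bash
python3 -m creep '0.025 0 0 0 0 0 1; 0.05 0 0 0 0 0 1; 0.05 0 0 0 0 0 1'
python3 w.py 0 -1 100|sed -n 2p

```

```text
clock: 7.57
eef_pos: [536.5, 185.0, 100.4]
tool_rot: [3.141, 0.004, -0.257]
force: [-5.9, 3.2, 1.1]
width: 16.8
now in box 4.12 -0.8 F box -6.5 1.5 1.1
```

Contact came at about x = 3.8 mm, with the force rising to -6.5 N. I'll back off to 4 mm short of it, then lower the lid onto the rim.

```bash
python3 -m creep '-0.09 0 0 0 0 0 1; -0.17 0 0 0 0 0 1; -0.17 0 0 0 0 0 1; -0.17 0 0.05 0 0 0 1; -0.17 0 0.08 0 0 0 1; -0.17 0 0.08 0 0 0 1'
python3 w.py -0.2 -1 97.4
```

```text
clock: 8.07
eef_pos: [532.7, 185.6, 97.4]
tool_rot: [-3.141, -0.001, -0.258]
force: [0.4, -1.0, -0.6]
width: 17.2
[532.25, 185.88, 97.4, -0.26]
now in box 0.27 -1.19 F box 0.6 -0.9 -0.6
t 8.07 pos [532.7 185.6  97.4] rot [-3.1415e+00 -9.0000e-04 -2.5760e-01] F [ 0.4 -1.  -0.6] w 17.2
rows: [-0.012 -0.005  0.001] [-0.01 -0.05  0.02] mm 0.5
```

```bash
python3 -m creep '-0.012 0 0.02 0 0 0 1; -0.012 0 0.03 0 0 0 1; -0.012 0 0.03 0 0 0 1; -0.012 0 0.03 0 0 0 1'
python3 w.py -0.2 -1 97.4
python3 - <<'E'
from h import *
T=cam("top");S=cam("scene")
crop(T,(235,142,283,178),16,"pics/e_t3.png");crop(S,(325,140,425,220),8,"pics/e_s3.png")
E
```

```text
clock: 8.4
eef_pos: [532.7, 185.5, 97.4]
tool_rot: [-3.141, -0.002, -0.258]
force: [-0.1, -1.2, 8.7]
width: 17.0
[532.25, 185.88, 97.4, -0.26]
now in box 0.33 -1.22 F box 0.2 -1.2 8.7
t 8.4 pos [532.7 185.5  97.4] rot [-3.1413e+00 -2.2000e-03 -2.5790e-01] F [-0.1 -1.2  8.7] w 17.0
rows: [-0.013 -0.006  0.   ] [-0.02 -0.12  0.  ] mm 0.6
```

View pics/e_t3.png

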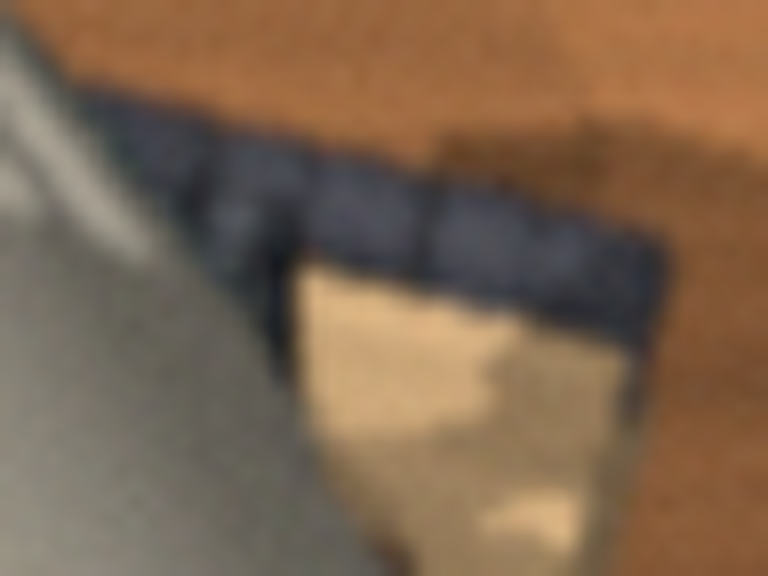

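View pics/e_s3.png

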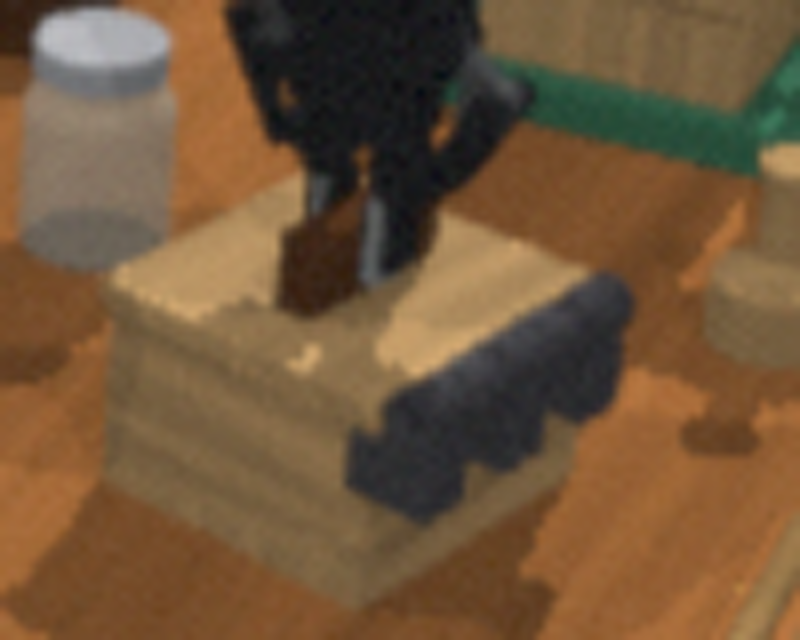

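Both views show the five knuckles as one continuous cylinder (top about 240–276, 148–165; scene about 374–403, 175–200). I'll make a tiny correction, then let go and rise.

```bash
python3 -m creep '0 0 -0.025 0 0 0 1; -0.015 0 -0.025 0 0 0 1; -0.015 0 -0.025 0 0 0 1; -0.015 0 -0.02 0 0 0 1'
python3 w.py -0.2 -1 97.4
python3 -m creep '0 0 0 0 0 0 0.6; 0 0 -0.02 0 0 0 0; 0 0 -0.1 0 0 0 0; 0 0 -0.1 0 0 0 0; 0 0 -0.1 0 0 0 0; 0 0 -0.5 0 0 0 0; 0 0 -1.2 0 0 0 0; 0 0 -1.9 0 0 0 0; 0 0 -2.5 0 0 0 0'
python3 aim.py 500 -268 200 0.093
```

```text
clock: 8.83
eef_pos: [531.8, 185.9, 97.4]
tool_rot: [-3.141, -0.001, -0.258]
force: [0.6, -1.9, 6.6]
width: 17.2
[532.25, 185.88, 97.4, -0.26]
now in box -0.66 -1.05 F box 1.1 -1.7 6.6
t 8.83 pos [531.8 185.9  97.4] rot [-3.1412e+00 -1.3000e-03 -2.5760e-01] F [ 0.6 -1.9  6.6] w 17.2
rows: [ 0.012 -0.001  0.001] [-0.02 -0.07  0.02] mm 0.5
clock: 9.58
eef_pos: [531.0, 186.3, 198.4]
tool_rot: [-3.141, -0.0, -0.257]
force: [0.7, 0.5, 0.3]
width: 85.2
t 9.58 pos [531.  186.3 198.4] rot [-3.1412 -0.     -0.257 ] F [0.7 0.5 0.3] w 85.2
rows: [ 2.138 11.18  -0.045] [-2.000e-02 -1.000e-02 -2.006e+01] mm 455.3
```

```bash
python3 aim.py 502 -282.4 170 0.093; python3 -m creep '2.3 11.5 0 0 0 -20 0; 2.3 11.5 0 0 0 -20 0; 2.3 11.5 0 0 0 -20 0; 2.3 11.5 0 0 0 -20 0; 2.3 11.5 0 0 0 -20 0; 2.3 11.5 0 0 0 -20 0; 2.3 11.5 0 0 0 -20 0; 2.3 11.5 0 0 0 -20 0; 2.3 11.5 0 0 0 -20 0; 2.3 11.5 0 0 0 -20 0'; python3 aim.py 502 -282.4 130 0.093
```

```text
t 9.58 pos [531.  186.3 198.4] rot [-3.1412 -0.     -0.257 ] F [0.7 0.5 0.3] w 85.2
rows: [ 2.277 11.516  0.705] [-2.000e-02 -1.000e-02 -2.006e+01] mm 470.4
clock: 10.42
eef_pos: [505.5, -231.9, 197.0]
tool_rot: [3.142, -0.0, 0.092]
force: [1.4, 0.0, 0.0]
width: 85.5
t 10.42 pos [ 505.5 -231.9  197. ] rot [ 3.1416e+00 -1.0000e-04  9.1800e-02] F [1.4 0.  0. ] w 85.5
rows: [-0.203  1.25   1.676] [ 0.   -0.01 -0.07] mm 84.0
```

```bash
python3 -m creep '-0.2 0.9 0.5 0 0 -0.1 0; -0.2 1.25 1.2 0 0 -0.1 0; -0.2 1.25 1.68 0 0 -0.1 0; -0.2 1.25 1.68 0 0 -0.1 0; -0.2 1.25 1.68 0 0 -0.1 0'; python3 aim.py 502 -282.4 22 0.093
python3 - <<'E'
from h import *
T=cam("top");S=cam("scene")
crop(T,(350,160,420,215),8,"pics/p_t.png");crop(S,(235,190,325,310),5,"pics/p_s.png")
crop(T,(205,135,295,220),7,"pics/l_t.png")
print(proj(S,[[502-1.3,-282.4+14,40]]))
E
```

```text
clock: 10.83
eef_pos: [502.2, -279.5, 129.1]
tool_rot: [-3.14, 0.002, 0.094]
force: [-0.8, 0.3, 0.2]
width: 84.7
t 10.83 pos [ 502.2 -279.5  129.1] rot [-3.1396e+00  1.7000e-03  9.3900e-02] F [-0.8  0.3  0.2] w 84.7
rows: [-0.006  0.076  2.677] [-0.11  0.1   0.05] mm 107.1
[[280.72024211 271.35377514]]
```

View pics/p_t.png

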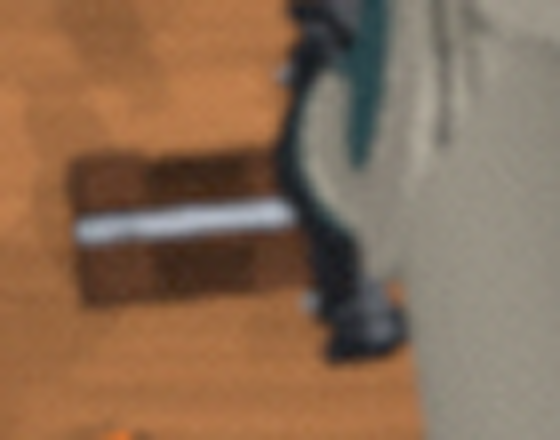

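View pics/p_s.png

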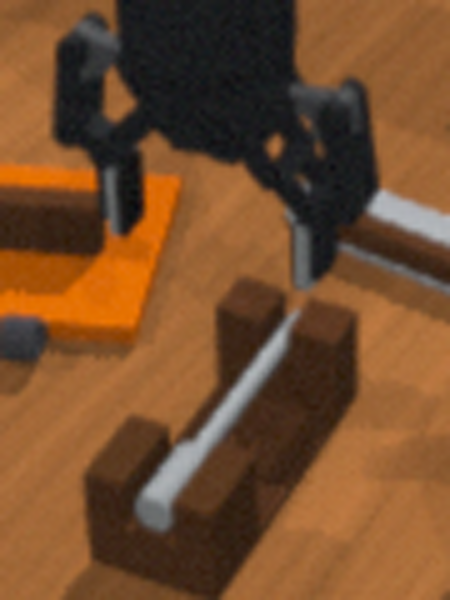

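View pics/l_t.png

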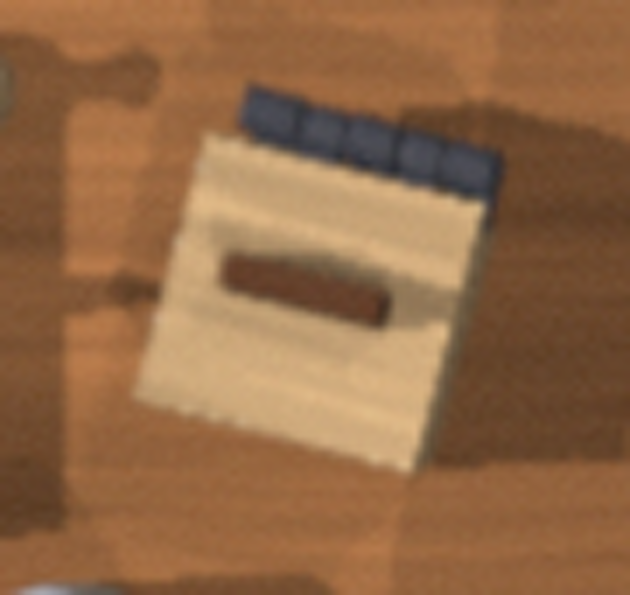

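```bash
python3 -m creep '0 0.07 0.7 0 0 0 0; 0 0.07 1.3 0 0 0 0; 0 0.07 1.7 0 0 0 0; 0 0.07 1.7 0 0 0 0; 0 0.07 1.7 0 0 0 0'; python3 aim.py 502 -282.4 21 0.093
python3 - <<'E'
from fit import *
S=cam("scene")
crop(S,(235,190,325,310),5,"pics/p_s2.png")
s=ctrl.read_state();p=[*s["eef_pos"][:2],s["tool_rot"][2]];zz=s["eef_pos"][2]+13
print(((proj(S,tf(p,[[-43,-11,zz],[-43,11,zz],[43,-11,zz],[43,11,zz]]))-[235,190])*5).round(0).tolist())
E
```

```text
clock: 11.35
eef_pos: [503.8, -282.4, 62.7]
tool_rot: [3.141, -0.001, 0.095]
force: [0.2, -1.1, 0.6]
width: 85.4
t 11.35 pos [ 503.8 -282.4   62.7] rot [ 3.1414e+00 -9.0000e-04  9.5100e-02] F [ 0.2 -1.1  0.6] w 85.4
rows: [-0.047 -0.006  1.043] [ 0.01 -0.05  0.12] mm 41.8
[[123.0, 359.0], [146.0, 331.0], [289.0, 411.0], [310.0, 381.0]]
```

View pics/p_s2.png

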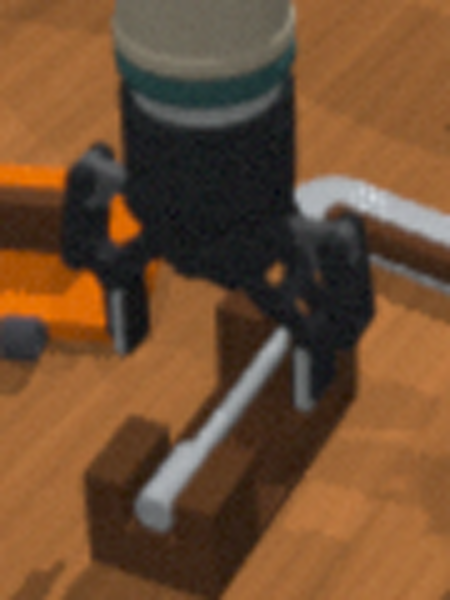

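```bash
python3 -m creep '-0.04 0 0.5 0 0 0 0; -0.04 0 0.9 0 0 0 0; -0.04 0 1.04 0 0 0 0; -0.04 0 1.04 0 0 0 0; -0.04 0 1.04 0 0 0 0.5; -0.04 0 1.04 0 0 0 1; -0.04 0 1.04 0 0 0 1; -0.04 0 1.04 0 0 0 1; -0.04 0 1.04 0 0 0 1; -0.04 0 1.04 0 0 0 1'; python3 aim.py 502 -282.4 21 0.093
python3 - <<'E'
from fit import *
S=cam("scene")
crop(S,(235,190,325,310),5,"pics/p_s3.png")
E
```

```text
clock: 12.23
eef_pos: [501.6, -283.4, 20.5]
tool_rot: [3.141, -0.0, 0.093]
force: [0.1, 0.2, -0.6]
width: 12.0
t 12.23 pos [ 501.6 -283.4   20.5] rot [ 3.1413e+00 -4.0000e-04  9.3500e-02] F [ 0.1  0.2 -0.6] w 12.0
rows: [ 0.013 -0.024 -0.013] [ 0.01 -0.02  0.03] mm 1.2
```

View pics/p_s3.png

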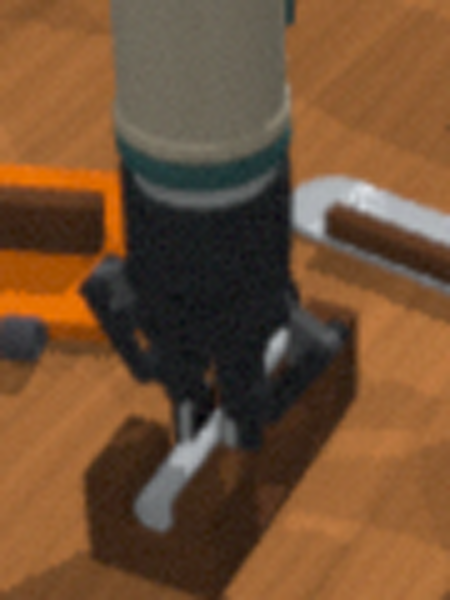

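```bash
python3 -m creep '0 0 0 0 0 0 1;0 0 0 0 0 0 1;0 0 0 0 0 0 1'; python3 -m creep '0 0 -0.3 0 0 0 1; 0 0 -0.6 0 0 0 1;0 0 -1.2 0 0 0 1;0 0 -2 0 0 0 1;0 0 -3 0 0 0 1;0 0 -3.5 0 0 0 1;0 0 -3.5 0 0 0 1'
python3 w.py 79 -200 170
python3 - <<'E'
from fit import *
S=cam("scene");T=cam("top")
crop(S,(235,130,335,290),4,"pics/p_s4.png");crop(T,(340,140,430,215),7,"pics/p_t4.png")
E
```

```text
clock: 12.53
eef_pos: [501.6, -283.4, 20.5]
tool_rot: [3.141, -0.0, 0.094]
force: [-1.5, 0.4, 5.7]
width: 7.9
clock: 13.12
eef_pos: [504.7, -284.5, 166.2]
tool_rot: [3.136, -0.009, 0.093]
force: [1.1, -0.4, -0.9]
width: 7.7
[558.06, -26.74, 170.0, -0.26]
now in box 93.18 -462.85 F box 1.2 -0.1 -0.9
t 13.12 pos [ 504.7 -284.5  166.2] rot [ 3.1362 -0.0088  0.0935] F [ 1.1 -0.4 -0.9] w 7.7
rows: [ 1.93  -6.291 -0.112] [ 0.21 -0.56 20.14] mm 263.3
```

View pics/p_s4.png

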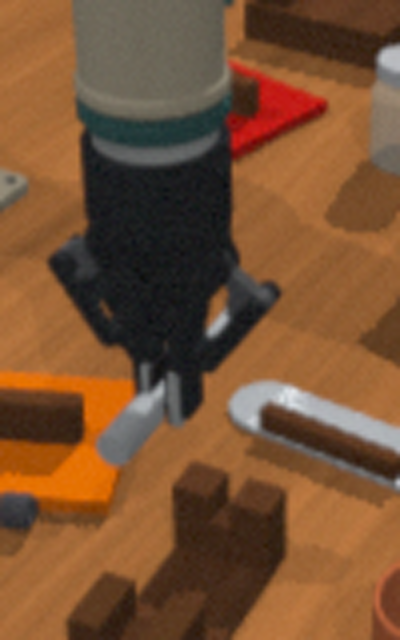

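View pics/p_t4.png

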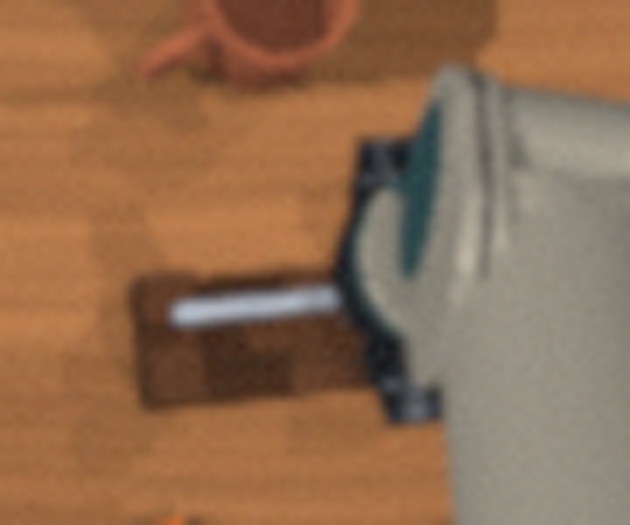

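```bash
python3 - <<'E'
from fit import *
S=cam("scene");T=cam("top");s=ctrl.read_state()
print(s["eef_pos"],s["tool_rot"],s["torque"])
p=[*s["eef_pos"][:2],s["tool_rot"][2]]
for zz in (180,185.5,190):
    print(zz,proj(T,tf(p,[[0,91,zz],[0,-61,zz]])).round(1).tolist(),proj(S,tf(p,[[0,-61,zz],[0,91,zz],[0,-21,zz]])).round(1).tolist())
a=[]
for zz in (185.5,):
    for x in(-5,5): a+=[(u,v,(0,255,0)) for u,v in proj(T,tf(p,[[x,y,zz] for y in range(-20,92,3)]))]
b=[]
for x,z0 in((0,10),(0,-10)): b+=[(u,v,(0,255,0)) for u,v in proj(S,tf(p,[[x,y,185.5+z0] for y in range(-61,-20,2)]))]
crop(S,(245,200,305,250),10,"pics/p_s5.png",b);crop(T,(355,165,400,200),12,"pics/p_t5.png",a)
E
```

```text
[ 500.39578418 -283.13697966  159.51997809] [-3.14085235e+00  1.66791208e-03  9.34753504e-02] [-0.04709633  0.02590364 -0.04119013]
180 [[363.4, 185.6], [410.4, 181.0]] [[261.1, 243.8], [293.2, 206.7], [270.4, 233.1]]
185.5 [[363.6, 185.5], [410.8, 180.8]] [[261.0, 241.7], [293.2, 204.8], [270.3, 231.1]]
190 [[363.8, 185.4], [411.1, 180.7]] [[260.9, 240.0], [293.1, 203.2], [270.2, 229.4]]
```

View pics/p_s5.png

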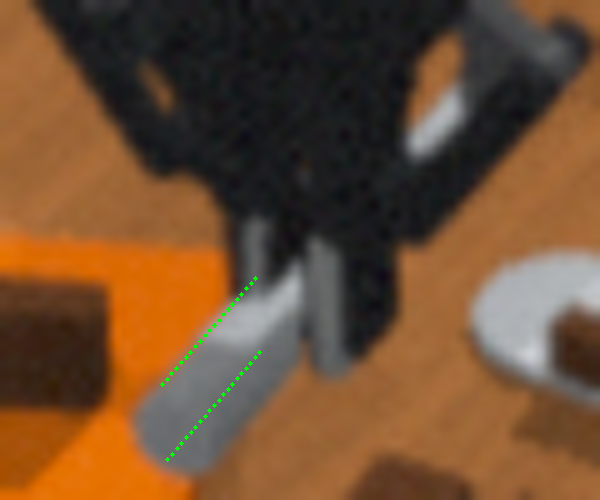

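View pics/p_t5.png

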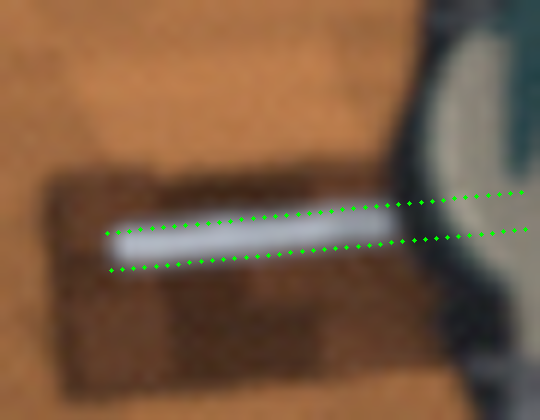

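```bash
python3 - <<'E'
from fit import *
S=cam("scene");T=cam("top");s=ctrl.read_state()
p=[*s["eef_pos"][:2],s["tool_rot"][2]];z=s["eef_pos"][2]
print(((proj(S,tf(p,[[4,-11,z],[-4,-11,z],[4,-11,z+40],[-4,-11,z+40],[0,-11,z+19],[4,-11,z+19]]))-[245,200])*10).round().tolist())
r=ctrl.cut_out("scene","pin")
for o in r: print(o["score"],o["rect"],o["pixels"].sum())
b=[(u,v,(0,255,0)) for x in(4,14) for u,v in proj(S,tf(p,[[x,-11,z+k] for k in range(0,40,2)]))]
b+=[(u,v,(0,0,255)) for u,v in proj(S,tf(p,[[0,k,z+19.5] for k in range(-61,92,3)]))]
# circle end
a=np.linspace(0,6.28,30)
b+=[(u,v,(255,0,0)) for u,v in proj(S,tf(p,np.c_[10*np.cos(a),0*a-61,z+19.5+10*np.sin(a)]))]
crop(S,(245,195,305,250),12,"pics/p_s6.png",b)
E
```

```text
[[296.0, 386.0], [264.0, 377.0], [289.0, 240.0], [256.0, 231.0], [277.0, 313.0], [293.0, 318.0]]
0.49 [257.7, 212.0, 288.4, 249.2] 217
```

View pics/p_s6.png

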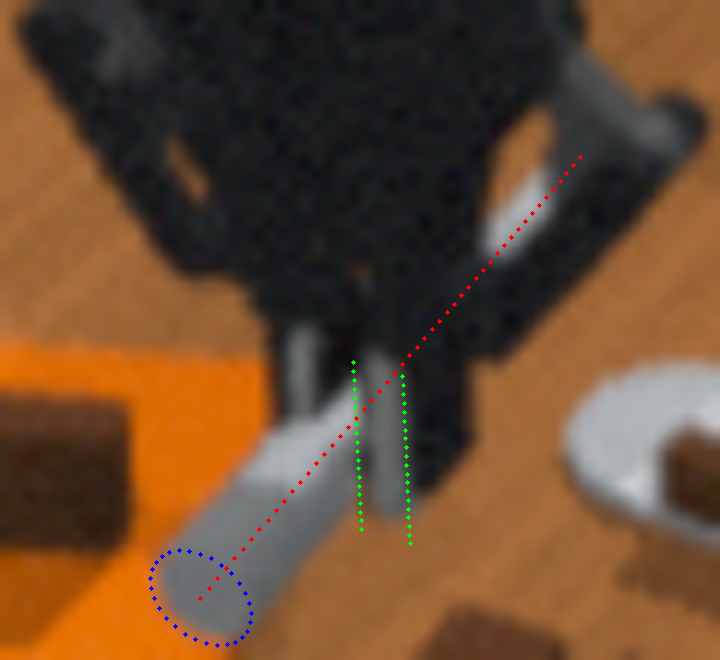

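```bash
python3 w.py 78.5 -190 150
```

```text
[560.12, -16.94, 150.0, -0.26]
now in box 88.75 -462.39 F box 0.3 0.3 -0.4
t 13.47 pos [ 500.5 -282.9  158.9] rot [-3.1401e+00  2.1000e-03  9.3600e-02] F [ 0.4  0.2 -0.4] w 8.0
rows: [ 2.105 -6.481  0.228] [-0.06  0.14 20.15] mm 272.7
```

```bash
python3 -m creep '0.5 -0.9 0.1 0 0 3 1; 0.8 -1.8 0.1 0 0 8 1; 1.1 -2.7 0.2 0 0 12 1; 1.4 -3.6 0.2 0 0 17 1; 1.7 -4.6 0.2 0 0 20.1 1; 2.1 -5.5 0.2 0 0 20.1 1; 2.1 -6.2 0.2 0 0 20.1 1; 2.1 -6.48 0.2 0 0 20.1 1; 2.1 -6.48 0.2 0 0 20.1 1'; python3 w.py 78.5 -185 73.5
```

```text
clock: 14.22
eef_pos: [560.0, -12.8, 151.4]
tool_rot: [-3.14, 0.002, -0.251]
force: [-0.5, -0.1, -0.4]
width: 7.7
[561.4, -12.11, 73.5, -0.26]
now in box 77.33 -186.0 F box -0.5 -0.2 -0.4
t 14.22 pos [560.  -12.8 151.4] rot [-3.1399e+00  2.4000e-03 -2.5050e-01] F [-0.5 -0.1 -0.4] w 7.7
rows: [ 0.034 -0.021  1.948] [-0.1   0.14  0.43] mm 77.9
```

```bash
python3 -m creep '0 0 0.6 0 0 0 1; 0 0 1.2 0 0 0 1; 0 0 1.6 0 0 0 1; 0 0 1.9 0 0 0 1; 0 0 1.9 0 0 0 1; 0 0 1.9 0 0 0 1'; python3 w.py 78.5 -185 73.5
python3 - <<'E'
from fit import *
S=cam("scene");T=cam("top");s=ctrl.read_state();B=np.load("box.npy")
p=[*s["eef_pos"][:2],s["tool_rot"][2]];z=s["eef_pos"][2]+19.5
g,r,y=(0,255,0),(0,0,255),(0,255,255)
def L(d):
    o=[(u,v,g) for u,v in proj(d,tf(p,[[0,k,z] for k in range(-61,92,4)]))]
    o+=[(u,v,r) for u,v in proj(d,tf(B,[[78.5,k,93] for k in range(-72,51,4)]))]
    a=np.linspace(0,6.28,24); o+=[(u,v,y) for u,v in proj(d,tf(B,np.c_[78.5+12*np.cos(a),0*a-72,93+12*np.sin(a)]))]
    return o
np.set_printoptions(suppress=True)
crop(S,(345,160,425,230),10,"pics/i_s.png");crop(S,(325,150,425,240),7,"pics/i_so.png",L(S))
crop(T,(235,135,335,210),8,"pics/i_t.png");crop(T,(235,135,335,210),8,"pics/i_to.png",L(T))
E
```

```text
clock: 14.72
eef_pos: [560.5, -18.7, 75.6]
tool_rot: [3.141, 0.001, -0.259]
force: [-1.1, 0.6, -0.6]
width: 8.0
[561.4, -12.11, 73.5, -0.26]
now in box 79.27 -191.64 F box -1.2 0.3 -0.6
t 14.72 pos [560.5 -18.7  75.6] rot [ 3.1407e+00  1.2000e-03 -2.5880e-01] F [-1.1  0.6 -0.6] w 8.0
rows: [-0.019 -0.166  0.053] [ 0.05  0.07 -0.05] mm 7.0
```

View pics/i_s.png

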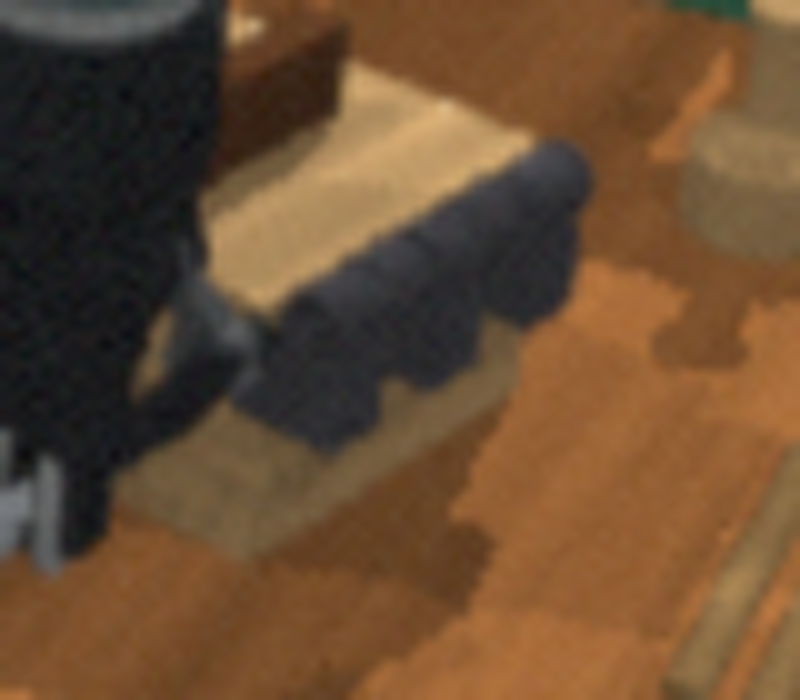

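View pics/i_so.png

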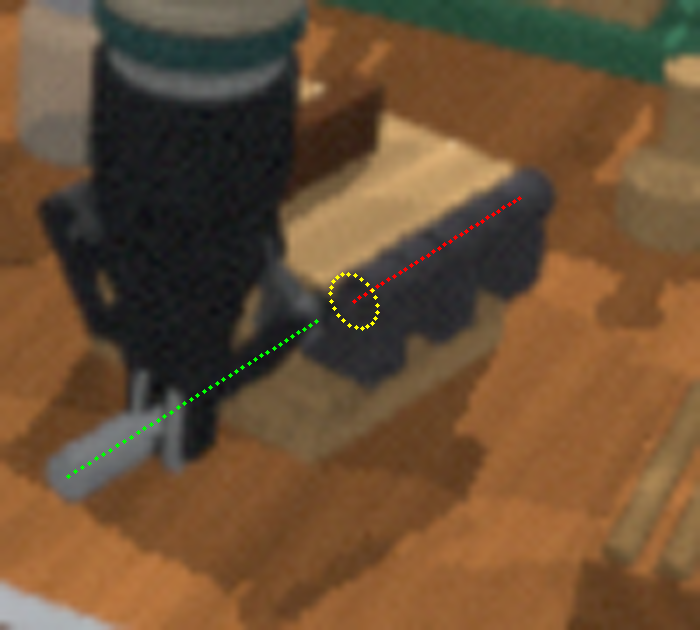

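View pics/i_to.png

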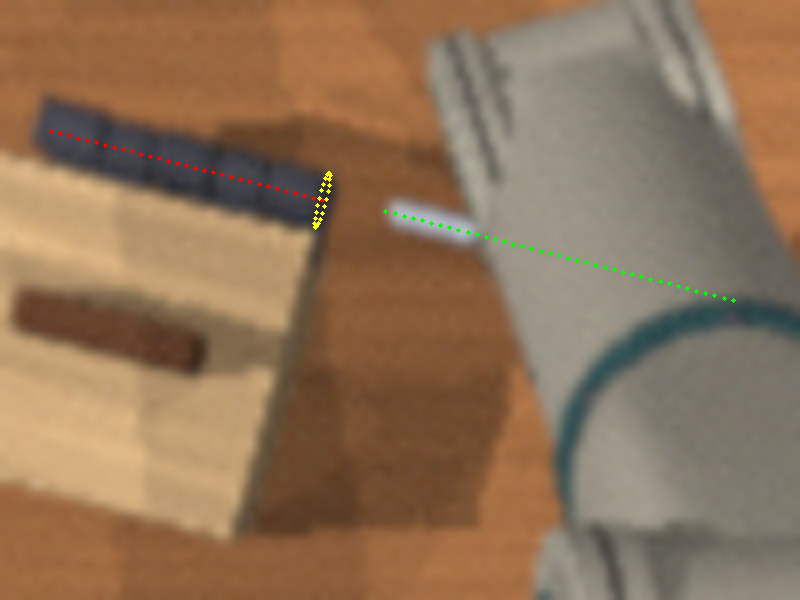

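```bash
python3 -m creep '-0.02 -0.1 0.052 0.05 0.07 0 1; -0.02 -0.2 0.052 0.05 0.07 0 1; -0.02 -0.26 0.052 0.05 0.07 0 1; -0.02 -0.26 0.052 0.05 0.07 0 1; -0.02 -0.26 0.052 0.05 0.07 0 1'; python3 w.py 78.5 -170 73.5
cat > ov.py <<'E'
from fit import *
import sys
S=cam("scene");T=cam("top");s=ctrl.read_state();B=np.load("box.npy")
p=[*s["eef_pos"][:2],s["tool_rot"][2]];z=s["eef_pos"][2]+19.5
off=float(sys.argv[2]) if len(sys.argv)>2 else 91
n=sys.argv[1];g,r=(0,255,0),(0,0,255)
def L(d):
    o=[(u,v,g) for u,v in proj(d,tf(p,[[0,k,z] for k in np.arange(off-152,off+.1,4)]))]
    o+=[(u,v,r) for u,v in proj(d,tf(B,[[78.5,k,93] for k in range(-72,51,4)]))]
    return o
crop(S,(345,160,425,230),9,f"pics/{n}_s.png");crop(T,(235,140,290,180),14,f"pics/{n}_t.png",L(T));crop(T,(235,140,290,180),14,f"pics/{n}_tn.png")
E
python3 ov.py j
```

```text
clock: 15.23
eef_pos: [562.9, -6.6, 74.4]
tool_rot: [-3.14, -0.002, -0.256]
force: [-0.7, 0.7, -0.6]
width: 7.7
[565.23, 2.4, 73.5, -0.26]
now in box 78.6 -179.33 F box -0.9 0.5 -0.6
t 15.23 pos [562.9  -6.6  74.4] rot [-3.1404e+00 -1.8000e-03 -2.5650e-01] F [-0.7  0.7 -0.6] w 7.7
rows: [-0.002 -0.233  0.022] [-0.07 -0.1   0.09] mm 9.4
```

View pics/j_s.png

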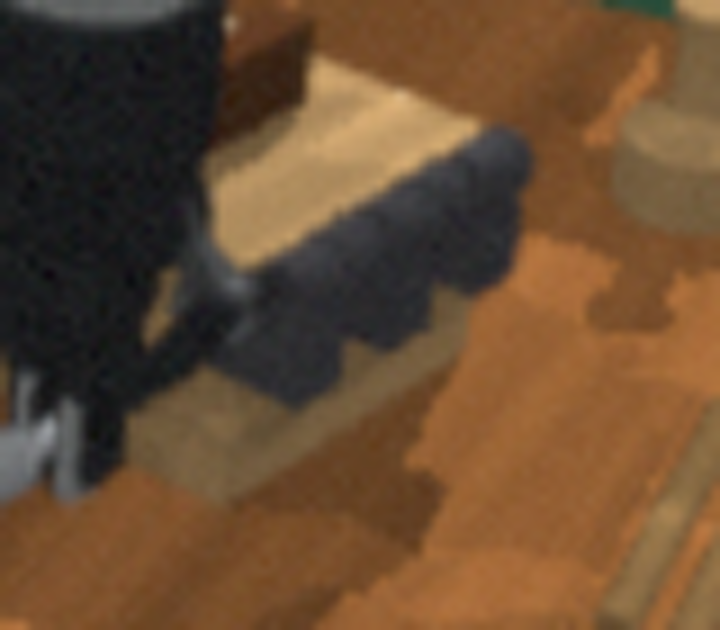

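View pics/j_tn.png

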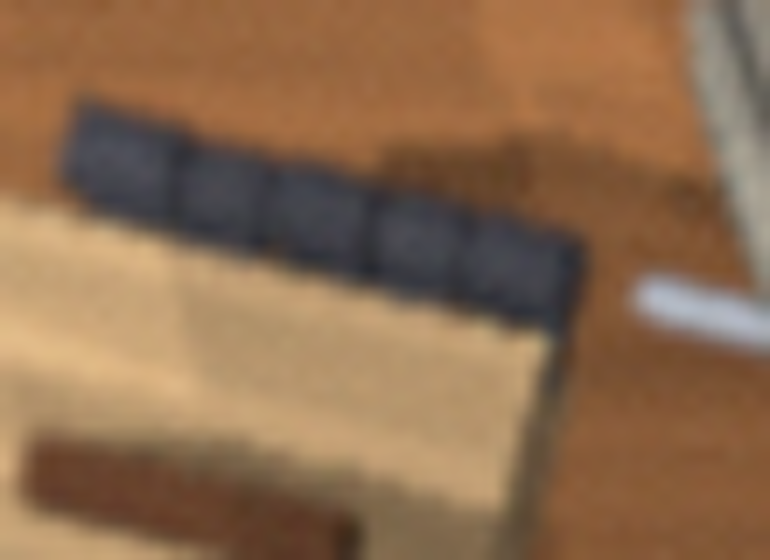

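View pics/j_t.png

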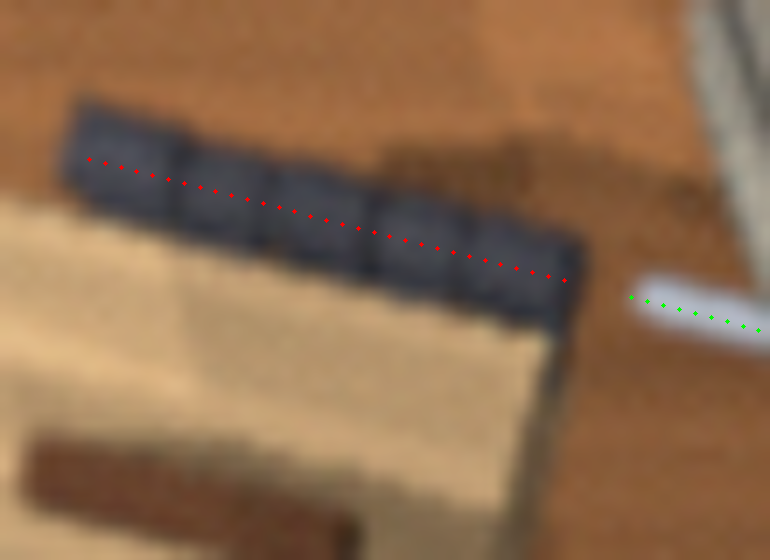

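Top view: the pin tip (about px 280,161) is in line with the hinge band's centreline. I'll ease it in.

```bash
python3 -m creep '0 -0.1 0.02 0 0 0 1; 0 -0.2 0.02 0 0 0 1; 0 -0.3 0.02 0 0 0 1; 0 -0.3 0.02 0 0 0 1'; python3 w.py 78.5 -160 73.5; python3 -m creep '0 -0.05 0 0 0 0 1; 0 -0.1 0 0 0 0 1; 0 -0.1 0 0 0 0 1';python3 w.py 78.5 -160 73.5
```

```text
clock: 15.67
eef_pos: [566.2, 6.1, 73.3]
tool_rot: [-3.14, -0.002, -0.256]
force: [-1.3, 0.6, -1.1]
width: 8.1
[567.78, 12.07, 73.5, -0.26]
now in box 78.48 -166.2 F box -1.4 0.3 -1.1
t 15.67 pos [566.2   6.1  73.3] rot [-3.1395e+00 -1.6000e-03 -2.5570e-01] F [-1.3  0.6 -1.1] w 8.1
rows: [ 0.001 -0.155 -0.004] [-0.12 -0.09  0.13] mm 6.2
clock: 15.92
eef_pos: [566.9, 8.9, 73.3]
tool_rot: [-3.14, -0.001, -0.257]
force: [0.3, 0.1, -1.1]
width: 7.8
[567.78, 12.07, 73.5, -0.26]
now in box 78.49 -163.3 F box 0.3 0.1 -1.1
t 15.92 pos [566.9   8.9  73.3] rot [-3.1403e+00 -1.4000e-03 -2.5680e-01] F [ 0.3  0.1 -1.1] w 7.8
rows: [ 0.    -0.082 -0.005] [-0.07 -0.08  0.07] mm 3.3
```

```bash
python3 -m creep '0 -0.04 0 0 0 0 1; 0 -0.08 0 0 0 0 1; 0 -0.12 0 0 0 0 1'; python3 w.py 78.5 -160 73.5|sed -n 2p; python3 -m creep '0 -0.04 0 0 0 0 1; 0 -0.08 0 0 0 0 1; 0 -0.12 0 0 0 0 1';python3 w.py 78.5 -160 73.5 |sed -n 2p
```

```text
clock: 16.17
eef_pos: [568.0, 13.0, 73.3]
tool_rot: [-3.141, -0.001, -0.258]
force: [-0.7, 0.1, -1.3]
width: 8.1
now in box 78.51 -159.06 F box -0.7 -0.0 -1.3
clock: 16.42
eef_pos: [569.3, 17.8, 73.3]
tool_rot: [-3.141, -0.001, -0.257]
force: [-0.0, -0.0, -1.3]
width: 8.3
now in box 78.5 -154.08 F box 0.0 -0.0 -1.3
```

```bash
python3 ov.py k; python3 -m creep '0 -0.05 0 0 0 0 1; 0 -0.1 0 0 0 0 1; 0 -0.15 0 0 0 0 1; 0 -0.2 0 0 0 0 1'; python3 w.py 78.5 -160 73.5|sed -n 2p
```

```text
clock: 16.85
eef_pos: [571.3, 25.6, 73.3]
tool_rot: [-3.141, -0.001, -0.257]
force: [0.4, 0.7, 0.0]
width: 7.9
now in box 78.46 -146.02 F box 0.2 0.8 0.0
```

View pics/k_t.png

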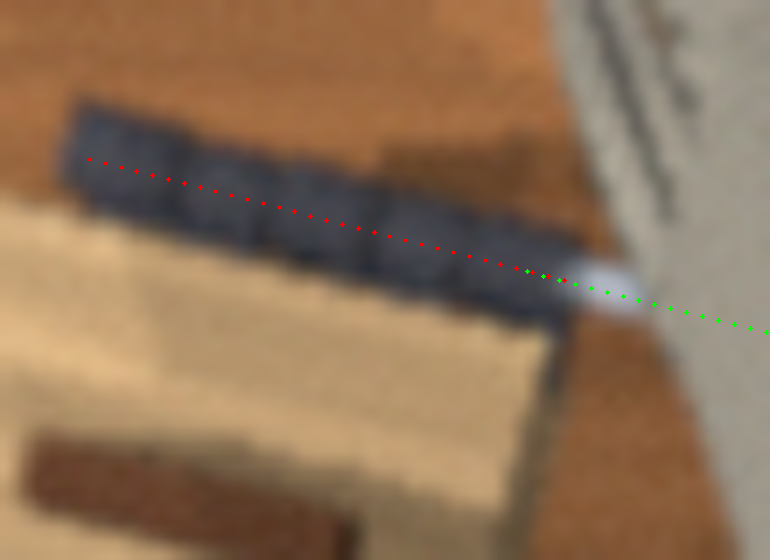

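The pin is inside the first knuckle, with hardly any force. I'll continue.

```bash
python3 -m creep '0 -0.05 0 0 0 0 1; 0 -0.1 0 0 0 0 1; 0 -0.15 0 0 0 0 1; 0 -0.2 0 0 0 0 1'; python3 w.py 78.5 -160 73.5|sed -n 2p;  python3 -m creep '0 -0.05 0 0 0 0 1; 0 -0.1 0 0 0 0 1; 0 -0.15 0 0 0 0 1; 0 -0.15 0 0 0 0 1'; python3 w.py 78.5 -160 73.5|sed -n 2p
```

```text
clock: 17.18
eef_pos: [573.4, 33.3, 73.3]
tool_rot: [-3.141, -0.001, -0.257]
force: [-1.1, 0.1, -1.3]
width: 8.0
now in box 78.49 -138.04 F box -1.1 -0.2 -1.3
clock: 17.52
eef_pos: [575.0, 39.6, 73.4]
tool_rot: [-3.14, -0.001, -0.257]
force: [1.1, -0.1, -0.6]
width: 7.7
now in box 78.44 -131.58 F box 1.1 0.2 -0.6
```

```bash
python3 -m creep '0 -0.06 0 0 0 0 1; 0 -0.12 0 0 0 0 1; 0 -0.18 0 0 0 0 1; 0 -0.24 0 0 0 0 1'; python3 w.py 78.5 -160 73.5|sed -n 2p;  python3 -m creep '0 -0.05 0 0 0 0 1; 0 -0.1 0 0 0 0 1; 0 -0.15 0 0 0 0 1; 0 -0.2 0 0 0 0 1'; python3 w.py 78.5 -160 73.5|sed -n 2p
```

```text
clock: 17.85
eef_pos: [577.4, 48.5, 73.3]
tool_rot: [-3.141, -0.001, -0.257]
force: [-0.9, 0.8, -1.3]
width: 7.5
now in box 78.47 -122.37 F box -1.0 0.5 -1.3
clock: 18.18
eef_pos: [579.3, 56.1, 73.3]
tool_rot: [-3.141, -0.001, -0.257]
force: [-0.0, 0.3, -0.9]
width: 8.1
now in box 78.44 -114.45 F box -0.1 0.3 -0.9
```

```bash
python3 -m creep '0 -0.06 0 0 0 0 1; 0 -0.12 0 0 0 0 1; 0 -0.18 0 0 0 0 1; 0 -0.24 0 0 0 0 1'; python3 w.py 78.5 -160 73.5|sed -n 2p;  python3 -m creep '0 -0.05 0 0 0 0 1; 0 -0.1 0 0 0 0 1; 0 -0.15 0 0 0 0 1; 0 -0.2 0 0 0 0 1'; python3 w.py 78.5 -160 73.5|sed -n 2p; python3 ov.py k2
```

```text
clock: 18.52
eef_pos: [581.8, 65.4, 73.3]
tool_rot: [-3.141, -0.001, -0.257]
force: [-0.2, 0.2, -1.7]
width: 8.1
now in box 78.45 -104.84 F box -0.2 0.1 -1.7
clock: 18.85
eef_pos: [583.8, 73.1, 73.3]
tool_rot: [-3.141, -0.001, -0.257]
force: [0.3, 0.7, -0.3]
width: 7.9
now in box 78.43 -96.91 F box 0.1 0.7 -0.3
```

View pics/k2_s.png

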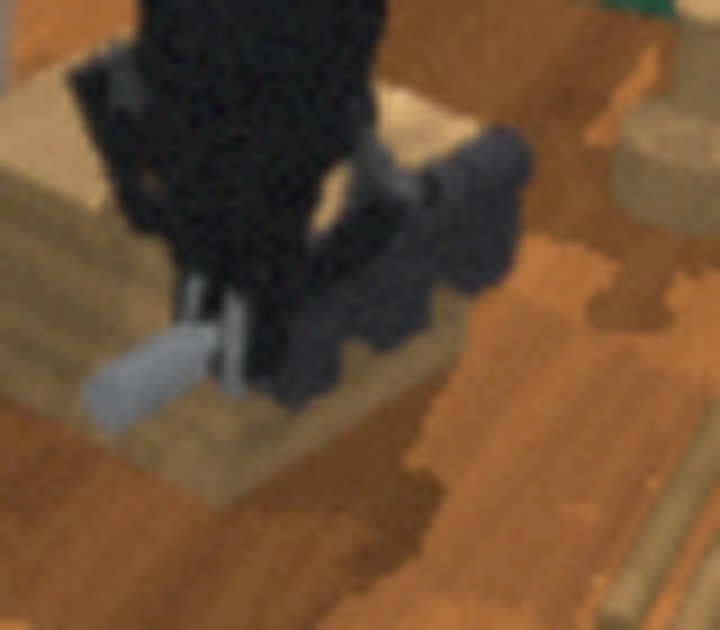

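```bash
python3 -m creep '0 -0.05 0 0 0 0 1; 0 -0.1 0 0 0 0 1; 0 -0.15 0 0 0 0 1; 0 -0.2 0 0 0 0 1; 0 -0.2 0 0 0 0 1'; python3 w.py 78.5 -125 73.5
# open gently
python3 -m creep '0 0 0 0 0 0 0.6; 0 0 0 0 0 0 0.3; 0 0 0 0 0 0 0.3; 0 0 0 0 0 0 0.3'; python3 w.py 78.5 -128 73.5
python3 ov.py k3
```

```text
clock: 19.37
eef_pos: [586.0, 81.5, 73.4]
tool_rot: [-3.14, -0.001, -0.257]
force: [1.1, 0.2, -1.1]
width: 8.2
[576.71, 45.91, 73.5, -0.26]
now in box 78.39 -88.27 F box 1.0 0.5 -1.1
t 19.37 pos [586.   81.5  73.4] rot [-3.1401e+00 -1.4000e-03 -2.5650e-01] F [ 1.1  0.2 -1.1] w 8.2
rows: [ 0.001  0.918 -0.004] [-0.08 -0.08  0.08] mm 36.7
clock: 19.7
eef_pos: [585.8, 80.5, 73.4]
tool_rot: [-3.141, -0.001, -0.257]
force: [0.2, 0.6, 0.6]
width: 55.9
[575.94, 43.01, 73.5, -0.26]
now in box 78.5 -89.19 F box 0.1 0.6 0.6
t 19.7 pos [585.8  80.5  73.4] rot [-3.1407e+00 -1.4000e-03 -2.5750e-01] F [0.2 0.6 0.6] w 55.9
rows: [-0.001  0.97  -0.003] [-0.05 -0.08  0.03] mm 38.8
```

View pics/k3_s.png

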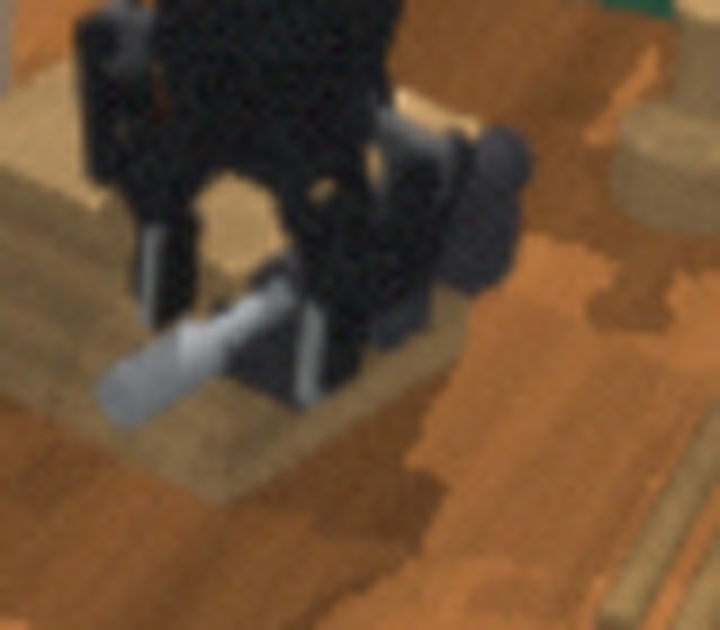

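```bash
python3 -m creep '0 0.3 0 0 0 0 0.3; 0 0.6 0 0 0 0 0.3; 0 0.9 0 0 0 0 0.3; 0 1.04 0 0 0 0 0.3; 0 1.04 0 0 0 0 0.3;0 1.04 0 0 0 0 0.3'; python3 w.py 78.5 -130 73.5; python3 -m creep '0 0 0 0 0 0 0.7; 0 0 0 0 0 0 0.9;0 0 0 0 0 0 1;0 0 0 0 0 0 1;0 0 0 0 0 0 1'; python3 w.py 78.5 -130 73.5
python3 ov.py k4
```

```text
clock: 20.3
eef_pos: [575.3, 39.6, 73.4]
tool_rot: [-3.141, -0.001, -0.259]
force: [-0.1, 0.7, 0.0]
width: 59.6
[575.43, 41.07, 73.5, -0.26]
now in box 78.72 -131.47 F box -0.3 0.7 0.0
t 20.3 pos [575.3  39.6  73.4] rot [-3.1406e+00 -1.5000e-03 -2.5890e-01] F [-0.1  0.7  0. ] w 59.6
rows: [-0.006 -0.037 -0.002] [-0.06 -0.08 -0.05] mm 1.5
clock: 20.72
eef_pos: [575.3, 41.1, 73.4]
tool_rot: [-3.14, -0.001, -0.257]
force: [-0.3, 0.6, 1.3]
width: 18.4
[575.43, 41.07, 73.5, -0.26]
now in box 78.34 -129.98 F box -0.4 0.5 1.3
t 20.72 pos [575.3  41.1  73.4] rot [-3.1402e+00 -1.3000e-03 -2.5660e-01] F [-0.3  0.6  1.3] w 18.4
rows: [ 0.004  0.001 -0.003] [-0.08 -0.07  0.08] mm 0.2
```

View pics/k4_s.png

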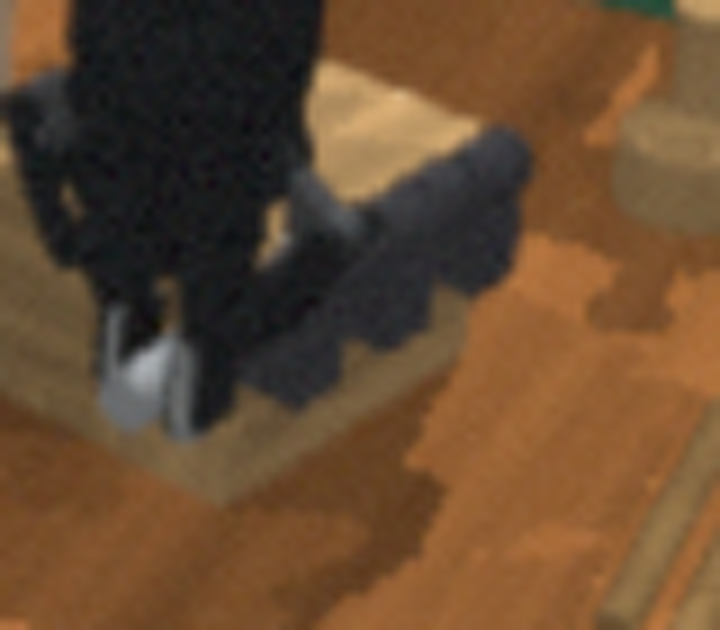

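View pics/k4_tn.png

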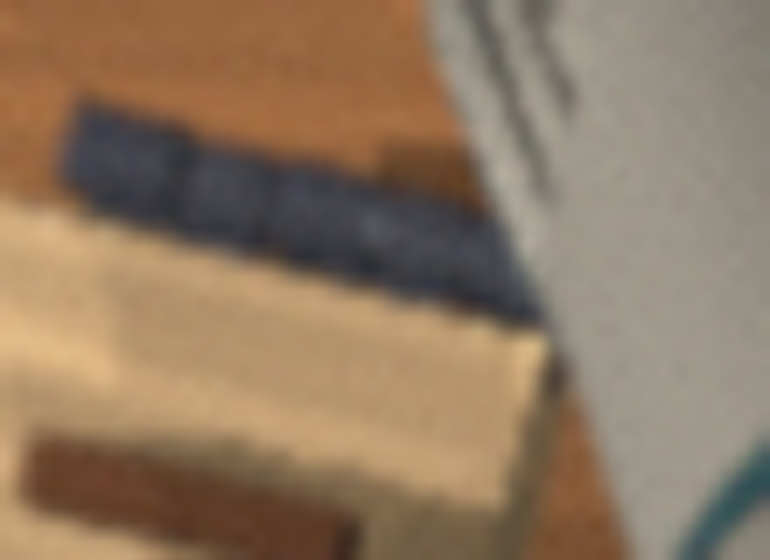

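```bash
python3 -m creep '0 -0.04 0 0 0 0 1; 0 -0.08 0 0 0 0 1; 0 -0.12 0 0 0 0 1; 0 -0.16 0 0 0 0 1'; python3 w.py 78.5 -125 73.5|sed -n 2p;  python3 -m creep '0 -0.04 0 0 0 0 1; 0 -0.08 0 0 0 0 1; 0 -0.12 0 0 0 0 1; 0 -0.16 0 0 0 0 1'; python3 w.py 78.5 -160 73.5|sed -n 2p
```

```text
clock: 21.15
eef_pos: [576.0, 44.3, 73.2]
tool_rot: [3.139, -0.0, -0.259]
force: [-2.7, -6.5, 4.4]
width: 18.1
now in box 78.26 -126.74 F box -0.9 -7.0 4.4
clock: 21.48
eef_pos: [576.8, 47.9, 73.2]
tool_rot: [3.135, 0.001, -0.26]
force: [-3.5, -11.2, 6.8]
width: 18.0
now in box 78.1 -123.07 F box -0.5 -11.7 6.8
```

```bash
python3 -m creep '0 0.08 0 0 0 0 1; 0 0.08 -0.02 0 0 0 1; 0 0.08 -0.04 0 0 0 1; 0 0.08 -0.04 0 0 0 1'; python3 w.py 78.5 -123 73.5; python3 -m creep '0 -0.04 0 0 0 0 1; 0 -0.08 0 0 0 0 1;0 -0.08 0 0 0 0 1'; python3 w.py 78.5 -123 73.5
```

```text
clock: 21.82
eef_pos: [578.0, 50.6, 74.9]
tool_rot: [-3.14, -0.002, -0.257]
force: [-0.2, -0.3, -1.5]
width: 18.1
[577.22, 47.84, 73.5, -0.26]
now in box 78.56 -120.13 F box -0.1 -0.3 -1.5
t 21.82 pos [578.   50.6  74.9] rot [-3.1395e+00 -1.7000e-03 -2.5670e-01] F [-0.2 -0.3 -1.5] w 18.1
rows: [-0.002  0.072  0.035] [-0.12 -0.1   0.08] mm 3.2
clock: 22.07
eef_pos: [578.7, 53.9, 74.8]
tool_rot: [-3.14, -0.001, -0.256]
force: [0.4, 0.4, -1.1]
width: 18.0
[577.22, 47.84, 73.5, -0.26]
now in box 78.4 -116.76 F box 0.3 0.4 -1.1
t 22.07 pos [578.7  53.9  74.8] rot [-3.1398e+00 -1.4000e-03 -2.5630e-01] F [ 0.4  0.4 -1.1] w 18.0
rows: [0.002 0.156 0.033] [-0.11 -0.08  0.1 ] mm 6.4
```

Raising it by about 1.5 mm freed it at once, and the force is near zero again. I'll go on gently.

```bash
python3 -m creep '0 -0.04 0 0 0 0 1; 0 -0.08 0 0 0 0 1; 0 -0.12 0 0 0 0 1; 0 -0.16 0 0 0 0 1'; python3 w.py 78.5 -125 73.5|sed -n 2p;  python3 -m creep '0 -0.04 0 0 0 0 1; 0 -0.08 0 0 0 0 1; 0 -0.12 0 0 0 0 1'; python3 w.py 78.5 -160 73.5|sed -n 2p
```

```text
clock: 22.4
eef_pos: [580.1, 59.2, 74.9]
tool_rot: [-3.141, -0.001, -0.257]
force: [0.5, -0.1, -0.8]
width: 17.9
now in box 78.38 -111.25 F box 0.5 0.0 -0.8
clock: 22.65
eef_pos: [581.3, 63.8, 74.9]
tool_rot: [-3.141, -0.001, -0.257]
force: [0.0, -0.2, -1.1]
width: 18.4
now in box 78.4 -106.56 F box 0.1 -0.2 -1.1
```

```bash
python3 -m creep '0 -0.04 0 0 0 0 1; 0 -0.08 0 0 0 0 1; 0 -0.12 0 0 0 0 1'; python3 w.py 78.5 -125 73.5|sed -n 2p;  python3 -m creep '0 -0.03 0 0 0 0 1; 0 -0.06 0 0 0 0 1; 0 -0.1 0 0 0 0 1'; python3 w.py 78.5 -160 73.5|sed -n 2p; python3 ov.py k5
```

```text
clock: 22.9
eef_pos: [582.5, 68.0, 74.9]
tool_rot: [-3.141, -0.001, -0.258]
force: [-0.2, -2.3, 0.0]
width: 17.6
now in box 78.44 -102.17 F box 0.4 -2.2 0.0
clock: 23.15
eef_pos: [583.4, 71.4, 75.0]
tool_rot: [3.141, -0.001, -0.258]
force: [-0.7, -3.4, 0.9]
width: 17.9
now in box 78.5 -98.66 F box 0.2 -3.5 0.9
```

View pics/k5_s.png

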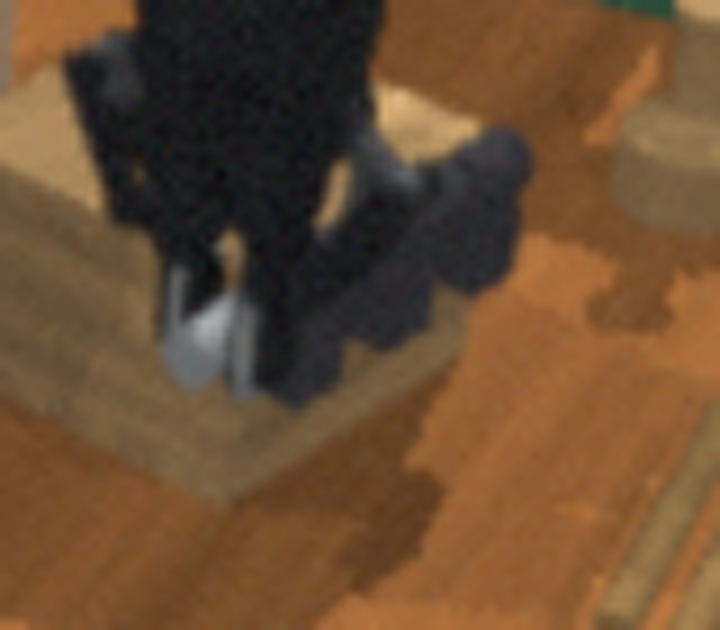

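```bash
python3 - <<'E'
from fit import *
S=cam("scene");B=np.load("box.npy")
for y in(-112,-115,-118,-121,-124): print(y,((proj(S,tf(B,[[78.5,y,93]]))-[345,160])*9).round(0))
E
python3 -m creep '0 -0.03 0 0 0 0 1; 0 -0.06 0 0 0 0 1; 0 -0.08 0 0 0 0 1'; python3 w.py 78.5 -160 73.5|sed -n 2p;python3 -m creep '0 -0.03 0 0 0 0 1; 0 -0.06 0 0 0 0 1; 0 -0.06 0 0 0 0 1'; python3 w.py 78.5 -160 73.5|sed -n 2p
```

```text
-112 [[194. 341.]]
-115 [[188. 345.]]
-118 [[182. 348.]]
-121 [[176. 352.]]
-124 [[170. 356.]]
clock: 23.55
eef_pos: [584.1, 73.9, 75.1]
tool_rot: [3.14, -0.001, -0.258]
force: [-1.7, -6.5, 4.0]
width: 18.4
now in box 78.49 -96.07 F box 0.0 -6.7 4.0
clock: 23.8
eef_pos: [584.6, 75.9, 75.1]
tool_rot: [3.14, -0.001, -0.259]
force: [-2.6, -5.7, 3.8]
width: 18.1
now in box 78.46 -94.04 F box -1.1 -6.2 3.8
```

```bash
python3 -m creep '0 0 -0.01 0 0 0 1;0 -0.02 -0.02 0 0 0 1;0 -0.04 -0.02 0 0 0 1'; python3 w.py 78.5 -160 73.5|sed -n 2p; python3 - <<'E'
from fit import *
S=cam("scene");T=cam("top")
crop(S,(355,175,395,215),15,"pics/n_s.png")
E
```

```text
clock: 24.05
eef_pos: [585.6, 79.0, 75.7]
tool_rot: [-3.141, -0.002, -0.257]
force: [0.5, -5.2, 0.0]
width: 17.7
now in box 78.69 -90.77 F box 1.9 -4.9 0.0
```

View pics/n_s.png

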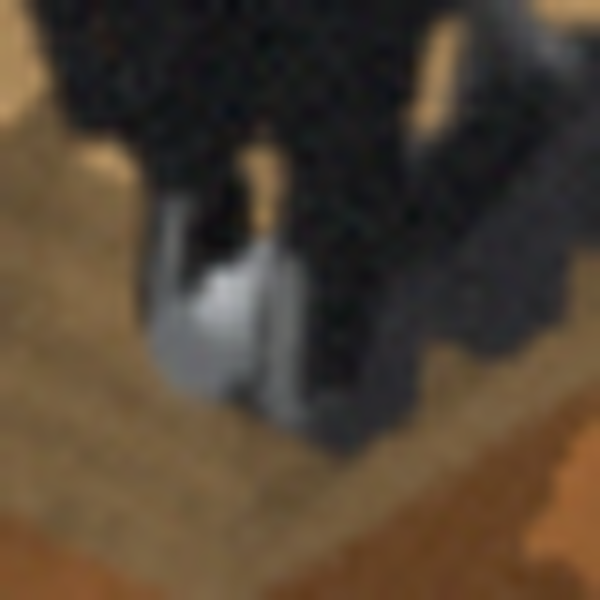

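```bash
python3 -m creep '0 -0.02 0 0 0 0 1;0 -0.04 0 0 0 0 1;0 -0.06 0 0 0 0 1;0 -0.06 0 0 0 0 1'; python3 w.py 78.5 -160 73.5|sed -n 2p; python3 -m creep '0 -0.02 0 0 0 0 1;0 -0.04 0 0 0 0 1;0 -0.06 0 0 0 0 1;0 -0.06 0 0 0 0 1'; python3 w.py 78.5 -160 73.5|sed -n 2p
```

```text
clock: 24.48
eef_pos: [585.6, 79.0, 75.7]
tool_rot: [3.139, -0.001, -0.258]
force: [-0.9, -7.7, 1.8]
width: 18.0
now in box 78.65 -90.76 F box 1.1 -7.7 1.8
clock: 24.82
eef_pos: [585.5, 79.0, 75.7]
tool_rot: [3.136, 0.0, -0.26]
force: [-1.7, -12.1, 4.0]
width: 17.8
now in box 78.59 -90.74 F box 1.4 -12.1 4.0
```

It has stopped firmly at y = -90.75 mm, which puts the shoulder at about -70 mm against -72 nominal, so it is home. I'll relax, release and look.

```bash
python3 -m creep '0 0.1 0 0 0 0 1;0 0.1 0 0 0 0 1;0 0.1 0 0 0 0 0.5;0 0.1 0 0 0 0 0.3;0 0.1 0 0 0 0 0.3;0 0.1 0 0 0 0 0.3'; python3 w.py 78.5 -200 73.5
python3 -m creep '0 0.5 0 0 0 0 0.3;0 1 0 0 0 0 0.3;0 1.7 0 0 0 0 0.3;0 2.4 0 0 0 0 0.3;0 3 0 0 0 0 0.3;0 3.5 -0.5 0 0 0 0.3;0 4 -1.5 0 0 0 0.3;0 4.5 -2 0 0 0 0.3; 0 5 -2 0 0 0 0.3'; python3 ov.py z
```

```text
clock: 25.32
eef_pos: [585.8, 81.5, 75.9]
tool_rot: [-3.139, -0.002, -0.256]
force: [0.3, -0.4, 1.0]
width: 59.8
[557.57, -26.61, 73.5, -0.26]
now in box 78.23 -88.22 F box 0.4 -0.3 1.0
t 25.32 pos [585.8  81.5  75.9] rot [-3.139e+00 -1.500e-03 -2.558e-01] F [ 0.3 -0.4  1. ] w 59.8
rows: [1.000e-03 2.795e+00 5.300e-02] [-0.15 -0.09  0.13] mm 111.8
clock: 26.07
eef_pos: [537.9, -114.2, 160.3]
tool_rot: [-3.139, -0.01, -0.257]
force: [1.0, -0.6, -0.4]
width: 60.0
```

View pics/z_s.png

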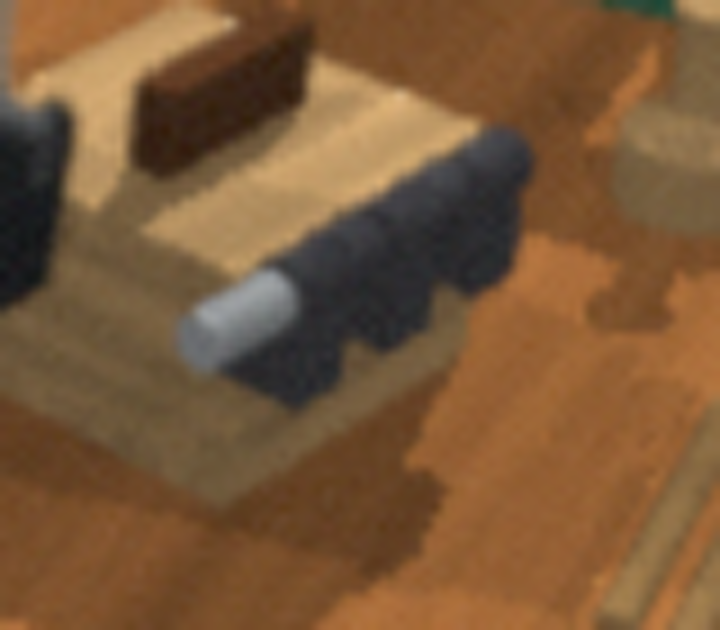

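View pics/z_tn.png

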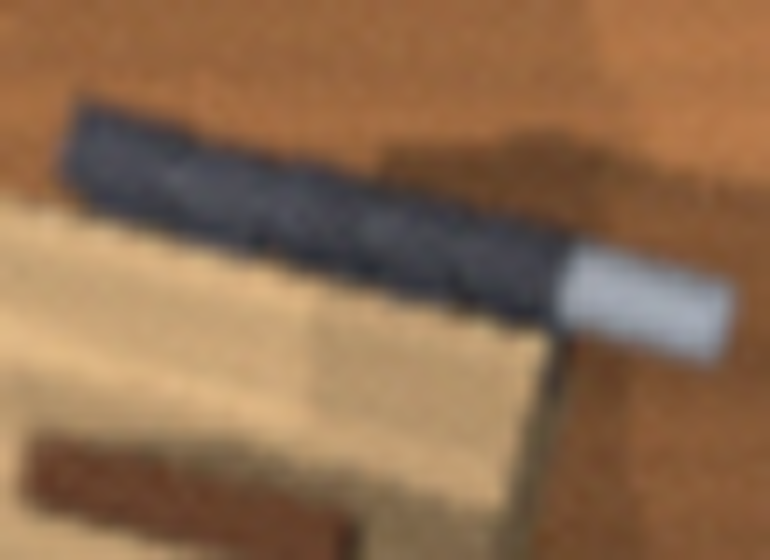

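```bash
python3 -m creep '0 0.3 -1 0 0 0 0.3;0 0.3 -1 0 0 0 0.3;0 0.3 -1 0 0 0 0.3;0 0.3 -1 0 0 0 0.3'; python3 - <<'E'
from h import *
S=cam("scene");cv2.imwrite("pics/end_s.png",S["img"][:,:,::-1])
print(ctrl.read_state()["clock"])
E
```

```text
clock: 26.5
eef_pos: [531.5, -123.9, 195.2]
tool_rot: [-3.14, -0.001, -0.256]
force: [-0.3, 1.0, -0.1]
width: 59.6
26.55
```

View pics/end_s.png

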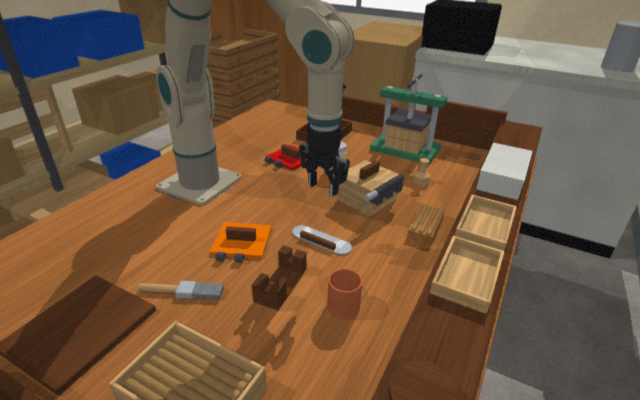

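The lid is closed and the pin's handle (scene px 372,196) sits flush on the first knuckle. The mug, knife, mould, brush, tamper, jar and the orange and red look-alike lids look unmoved, and the gripper is clear. I'm handing in.

```bash
python3 -c "
from cell import ctrl
print(ctrl.finish_job())"
```

```text
the job is handed in; nothing more can be done
None
```

The lid is back on its hinge, the pin is home through the knuckles, and I handed the job in at about 26.5 s of the 61 s allowed. `finish_job()` gives no verdict, so everything below comes from my own checks.

- **Lid:** I gripped it by its bar and slid it in until its edge touched the box's knuckles, at about 6 N. I then backed it off about 4.5 mm (the nominal is 4 mm), set it flat on the rim and let go. Both cameras showed the five knuckles as one continuous cylinder.
- **Pin:** It went in by the shank with almost no force through the first three knuckles, then I regripped it by the handle. It hung once at the fourth knuckle at about 12 N, and raising it 1.5 mm freed it. It stopped firmly at about 12 N, the highest wrist force I read while inserting it.
- **Last checks:** The handle looks flush on the first knuckle in both views. About 41 mm of it shows in the top view, against 40 mm nominal. The bystanders look unmoved to the eye, and the gripper is clear of everything.
- **Disagreements:** My estimate put the shoulder at -70 mm where -72 mm is nominal, which is within the error of my box position. The hinge axis measured 78.5 mm, just under the stated 79 mm minimum, also within that error. The grip reading on the 10 mm shank was about 8 mm, which I did not explain.

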